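Charge the filter drawer with drying pods and shut it

ROBOT

A 6-joint arm with a two-finger parallel gripper is mounted at the origin on the work surface. World frame = base frame: x ahead of the robot, y to its left, z up, the work surface at z = 0. Lengths are in mm, angles in rad, forces in N, time in s.
With the tool pointing down it reaches from about 350 to 775 mm from the base axis. Payload 7.3 kg.
Tool frame: the origin (TCP) lies at the very end of the fingers, on their centre line; the grasp point (between the pads) lies 19 mm behind it; z points along the fingers, y is the line along which they close (so a half turn about z gives the same grasp; the last joint's range is limited). The gripper opens to 92 mm and grips with 3 to 60 N. Pads are 19 mm wide; open, the fingers measure 130 mm over their backs; the gripper's body (75 mm by 190 mm) begins 47 mm behind the grasp point.
Start: joints at [-1.356, 0.342, 1.524, -0, 1.275, -0.146], TCP at [185.36, -491.209, 226.741] pointing down, gripper open.
Joint ranges: [-2.53, 2.53], [-0.77, 2.02], [0.04, 2.7], [-1, 4.14], [0.28, 2.66], [-3.11, 3.11]. Speed limits (rad/s): [2.57, 2.57, 3.14, 3.14, 3.14, 3.14].

INTERFACE

Orientations are given as [roll, pitch, yaw] about the fixed x, y, z axes, in that order (R = Rz(yaw) Ry(pitch) Rx(roll)).
In Python, from plant import get_obs, optics, ticket, finder gives the robot as it stands.
- The arm moves only by the tool send_rows, never from a script. Its arguments are lists of equal length, an entry for each row: "offset": the shift along the tool's x, y, z scaled (see below), a list of three; "delta_rot": the turn, a rotation vector about the tool's x, y, z scaled (see below), a list of three. In form: {"offset": [[dx, dy, dz], ...], "delta_rot": [[rx, ry, rz], ...]}. A call has 1 to 8 rows; each row is the pose to reach, as a shift and turn from the pose commanded when the call began, along the tool's axes at that moment, turning the shorter way round; what a row does not reach only later rows make up. The controller multiplies each number of a shift by 120 mm and each number of a turn by 360 degrees. A row lasts 1/8 s, in which the tool goes at most 62.5 mm and 10.7 degrees, less where a joint would pass 70% of its speed; a pose out of reach is approached as far as the arm can. A call with a number of a shift or a turn outside -1 to 1 is refused whole. A call with a gripper value outside its range is refused whole. "grip" is the opening, from 0 (shut) to 1 (fully open), set as the call begins (left out, the last holds). The fingers move at their own pace and stop on an object; the grip force is fixed at half the most. Time passes only in rows, so rows that repeat a pose let the fingers close. It gives the time, the measured TCP pose, the force, the opening and the grip force at its end, in the units of the state.
- get_obs(): the state, without advancing time (a new reading comes with each control period).
- optics.capture(name): name is "scene" or "side" or "wrist"; returns the picture (400x640x3 uint8, red, green, blue); there is no depth.
- optics.get_calibration(name): a dict with "fx", "fy", "cx", "cy" (pixels), "world_from_camera" (4x4, takes a point from camera to world coordinates). Camera axes: x right, y down, z forward; pixel columns grow to the right and rows downward; lengths in mm; the calibration is good to about 2 mm. A picture is of the moment at which its call begins: read the wrist's pose just before it. get_calibration takes no time and is no camera call; for the wrist camera it gives the pose at the moment of the call.
- ticket.close_job(): hands the job in; it is judged then, once.
Trained networks look in the newest picture that a camera, given by its name, has taken for a name from the list of things; names that differ only in an ending like _2 or _b are one class to them, and where a whole thing is asked for, a point or a joint stands for the part that bears it (a point fixed in the world has none). Each returns a list of dicts, best first, with "confidence" (0 to 1); they miss things now and then, are a little off and sometimes report something else, mostly with a low value. They report only what shows in the picture. A call takes as long as a camera call. They do not tell look-alikes from the thing itself.
- finder.boxes_of(target, camera): "box" ([left, top, right, bottom] in pixels, round what is visible of it).
- finder.silhouettes(target, camera): "region" (400x640 bool, what is visible of it) and "box" ([left, top, right, bottom] in pixels, round what is visible of it).
- finder.pinpoint(target, camera): "uv" ([column, row] in pixels: a listed point, or the origin of a listed thing).
The state is a dict: "time": time; "joint_positions": joint angles; "dq": joint speeds; "tau": joint torques, N m; "tool_pos": TCP position; "tcp_rot": TCP orientation; "contact_force": force on the tool from outside, world axes, zero at the start; "moment": the same for the moment, N m; "grip_width": finger opening in mm; "finger_force": force on a finger pad.
Only numpy, scipy, OpenCV 4.12 (cv2) and the standard library are available. Lean on these libraries where they do the work, as an engineer would, in place of code of your own. Each camera call takes 0.05 s, during which the arm holds its last target. There are 200 camera calls.

TASK

Get the filter drawer ready for dry storage: with the scoop, never touching the pods with your fingers, move all the drying pods from the tray into the drawer's right-hand bay, and seat the ND filter flat in its round recess in the drawer. Leave the scoop lying in the emptied tray and slide the drawer fully shut, without disturbing the other things on the desk.

Things in the scene. Friction and masses are not known exactly. Their poses are not given: they have to be found in the camera images.
- scoop: Hand scoop, 143 long, ~140 g: open-fronted aluminium pan, wooden handle. Origin: centre of the pan's underside; x to the open nose, z up. Pan 48 long (x -24 to 24), 102 wide outside, 98 inside; floor 2 thick, side walls 34 high, back wall 36; holds a row of three pods, or a few more. Handle: level bar x -24 to -119, 16 wide (y), 22 tall, centre line 72 above the underside. Stands flat on its own
- scoop_grip (a point): Point on the centre line of the scoop's handle, 55 mm behind the scoop's origin and 72 mm above its underside: where to grip it, the fingers closing across the 16 mm width
- tray: Wooden pod tray, 276 long x 122 wide, 53 high, fixed, its floor level. Origin on the desk; x along it to the ramped end, z up. Inside width 106 (y -53 to 53), side walls 8 thick, their tops 53 mm above the desk
- tray_floor (a point): Point on the tray's floor, 8 mm above the tray's origin; axes as the tray's. Along x from here: the low back wall (top 30 mm above the desk) has its inner face at -144 and outer at -152; the floor runs to +85, where a ramp at 60 degrees to the floor rises 45 mm (to x = 111); outer end at +124
- pod1: Ball-shaped white plastic drying pod, 32 mm diameter, about 15 g, origin at its centre; starts in the tray. Five to eight of the eight pods are there. A pod rolls by itself on slopes over about 8 degrees
- pod2: Ball-shaped white plastic drying pod, 32 mm diameter, about 15 g, origin at its centre; starts in the tray. Five to eight of the eight pods are there. A pod rolls by itself on slopes over about 8 degrees
- pod3: Ball-shaped white plastic drying pod, 32 mm diameter, about 15 g, origin at its centre; starts in the tray. Five to eight of the eight pods are there. A pod rolls by itself on slopes over about 8 degrees
- pod4: Ball-shaped white plastic drying pod, 32 mm diameter, about 15 g, origin at its centre; starts in the tray. Five to eight of the eight pods are there. A pod rolls by itself on slopes over about 8 degrees
- pod5: Ball-shaped white plastic drying pod, 32 mm diameter, about 15 g, origin at its centre; starts in the tray. Five to eight of the eight pods are there. A pod rolls by itself on slopes over about 8 degrees
- pod6: Ball-shaped white plastic drying pod, 32 mm diameter, about 15 g, origin at its centre; starts in the tray. Five to eight of the eight pods are there. A pod rolls by itself on slopes over about 8 degrees
- pod7: Ball-shaped white plastic drying pod, 32 mm diameter, about 15 g, origin at its centre; starts in the tray. Five to eight of the eight pods are there. A pod rolls by itself on slopes over about 8 degrees
- pod8: Ball-shaped white plastic drying pod, 32 mm diameter, about 15 g, origin at its centre; starts in the tray. Five to eight of the eight pods are there. A pod rolls by itself on slopes over about 8 degrees
- filter: Round ND filter, dark tinted glass in a black rim, 64 mm diameter, 12 mm thick, about 50 g, lying flat on the desk. Origin: centre of its underside, z up
- drawer (a joint): Opening of the drawer in m: 0 = shut, 0.20 = full stop. Starts 0.155 to 0.18 open. Slides with 2 to 4 N and stays where left
- drawer_front (a point): Middle of the outer face of the drawer's front panel, 53 mm above the desk. x points into the drawer (the closing direction), y along the panel to the robot's left, z up. Panel 272 wide, 18 thick, 8 to 98 mm above the desk. A steel bar handle (y -60 to 60) stands 35 mm out at 60 mm height; the panel beside it is bare. The fixed unit behind is 110 high, 272 wide, 250 deep
- bay (a point): Centre of the floor of the drawer's right-hand bay (robot's right) for the pods: 20 mm above the desk, 90 mm behind the panel's outer face, axes as drawer_front. Bay inside 144 (x) x 116 (y); wall tops 66 mm above the desk, front panel 98. Wholly uncovered at every start
- recess (a point): Centre of the floor of the filter's round recess in the cork insert filling the drawer's left-hand bay: 44 mm above the desk, 90 mm behind the panel's outer face, axes as drawer_front. Recess 68 across, 6 deep, 2 mm chamfer, its floor grey; the cork's flat top, 144 (x) x 116 (y), is 50 mm above the desk; walls around it rise to 66 mm, the front panel to 98
- lens_tube: White plastic lens tube, 68 diameter x 130 high, standing; origin: centre of its underside. Bystander
- spike: Stainless tripod spike, 112 long, 22 thick, lying; origin under its middle. Bystander
- flash: Black flash unit, about 70 x 75 x 120 high, standing; origin: centre of its underside. Bystander
- card_case: Grey card case, 85 x 60 x 18, lying; origin: centre of its underside. Bystander
There are look-alikes about, which are no part of the job. Leave any orange or purple look-alike of the scoop alone.

How it is judged (in metres and radians):
On the way:
1. with the drawer still standing open, every pod lies in the right-hand bay and the filter is seated in its recess (x of pod1 in the frame of bay between -0.075 and 0.075 m and y of pod1 in the frame of bay between -0.06 and 0.06 m and z of pod1 in the frame of bay between 0.005 and 0.06 m and x of pod2 in the frame of bay between -0.075 and 0.075 m and y of pod2 in the frame of bay between -0.06 and 0.06 m and z of pod2 in the frame of bay between 0.005 and 0.06 m and x of pod3 in the frame of bay between -0.075 and 0.075 m and y of pod3 in the frame of bay between -0.06 and 0.06 m and z of pod3 in the frame of bay between 0.005 and 0.06 m and x of pod4 in the frame of bay between -0.075 and 0.075 m and y of pod4 in the frame of bay between -0.06 and 0.06 m and z of pod4 in the frame of bay between 0.005 and 0.06 m and x of pod5 in the frame of bay between -0.075 and 0.075 m and y of pod5 in the frame of bay between -0.06 and 0.06 m and z of pod5 in the frame of bay between 0.005 and 0.06 m and x of pod6 in the frame of bay between -0.075 and 0.075 m and y of pod6 in the frame of bay between -0.06 and 0.06 m and z of pod6 in the frame of bay between 0.005 and 0.06 m and x of pod7 in the frame of bay between -0.075 and 0.075 m and y of pod7 in the frame of bay between -0.06 and 0.06 m and z of pod7 in the frame of bay between 0.005 and 0.06 m and x of pod8 in the frame of bay between -0.075 and 0.075 m and y of pod8 in the frame of bay between -0.06 and 0.06 m and z of pod8 in the frame of bay between 0.005 and 0.06 m and horizontal distance between filter and recess below 0.005 m and (z of filter in the frame of recess below 0.002 m or (angle between filter's own z axis and vertical above 3.08 rad and z of filter in the frame of recess below 0.014 m)) and (angle between filter's own z axis and vertical below 0.06 rad or angle between filter's own z axis and vertical above 3.08 rad) and value of joint drawer above 0.1 m), for 0.2 s.
At the end, for the whole second after the job is handed in: The drawer is shut (open less than 5 mm); every pod lies in the right-hand bay; the filter lies flat in its recess (within 5 mm of its centre, seated to 2 mm of the floor); the scoop lies the right way up in the tray, at rest (value of joint drawer below 0.005 m and x of pod1 in the frame of bay between -0.075 and 0.075 m and y of pod1 in the frame of bay between -0.06 and 0.06 m and z of pod1 in the frame of bay between 0.005 and 0.06 m and x of pod2 in the frame of bay between -0.075 and 0.075 m and y of pod2 in the frame of bay between -0.06 and 0.06 m and z of pod2 in the frame of bay between 0.005 and 0.06 m and x of pod3 in the frame of bay between -0.075 and 0.075 m and y of pod3 in the frame of bay between -0.06 and 0.06 m and z of pod3 in the frame of bay between 0.005 and 0.06 m and x of pod4 in the frame of bay between -0.075 and 0.075 m and y of pod4 in the frame of bay between -0.06 and 0.06 m and z of pod4 in the frame of bay between 0.005 and 0.06 m and x of pod5 in the frame of bay between -0.075 and 0.075 m and y of pod5 in the frame of bay between -0.06 and 0.06 m and z of pod5 in the frame of bay between 0.005 and 0.06 m and x of pod6 in the frame of bay between -0.075 and 0.075 m and y of pod6 in the frame of bay between -0.06 and 0.06 m and z of pod6 in the frame of bay between 0.005 and 0.06 m and x of pod7 in the frame of bay between -0.075 and 0.075 m and y of pod7 in the frame of bay between -0.06 and 0.06 m and z of pod7 in the frame of bay between 0.005 and 0.06 m and x of pod8 in the frame of bay between -0.075 and 0.075 m and y of pod8 in the frame of bay between -0.06 and 0.06 m and z of pod8 in the frame of bay between 0.005 and 0.06 m and horizontal distance between filter and recess below 0.005 m and (z of filter in the frame of recess below 0.002 m or (angle between filter's own z axis and vertical above 3.08 rad and z of filter in the frame of recess below 0.014 m)) and (angle between filter's own z axis and vertical below 0.06 rad or angle between filter's own z axis and vertical above 3.08 rad) and x of scoop in the frame of tray between -0.11 and 0.08 m and y of scoop in the frame of tray between -0.03 and 0.03 m and z of scoop in the frame of tray between 0 and 0.075 m and angle between scoop's own z axis and vertical below 0.2 rad and linear speed of each of scoop, filter below 0.02 m/s); the robot touches nothing.
It fails at once if a pod is touched by the fingers (contact force between the fingers and pod1 above 0.5 N or contact force between the fingers and pod2 above 0.5 N or contact force between the fingers and pod3 above 0.5 N or contact force between the fingers and pod4 above 0.5 N or contact force between the fingers and pod5 above 0.5 N or contact force between the fingers and pod6 above 0.5 N or contact force between the fingers and pod7 above 0.5 N or contact force between the fingers and pod8 above 0.5 N).
It fails at once if a bystander is pushed more than 30 mm from its place (distance of any of lens_tube, spike, flash, card_case from where it was at the start of the episode above 0.03 m).
Of pod1, pod2, pod3, pod4, pod5, pod6, pod7, pod8 only 5 to 8 are there at a start; the rules pass over those that are not, and their reading is None.
At some moment in a run one of filter may be knocked a few centimetres aside while the robot is not near it.
It also fails if it takes over 210 s, if anything falls off the work surface, if the arm or the gripper's body presses on something with over 40 N, if the wrist force passes 120 N, or if a joint passes its speed limit or range.

## Working session

There is one attempt and no reset: what is moved stays moved. The work goes in short steps, Python scripts to look and compute and a tool call to move; the robot and the scene stay as the last step left them, time stands still between calls to the robot, and variables do not carry over. Pictures are saved under pics/ and viewed, at most 18 in all, crops included, and the job is handed in when it is done.

Besides the shell and the picture viewer there is one more tool, called after "Call:" by a JSON object that holds its "name" and its "arguments". send_rows: Moves the arm, as the interface text tells. Its arguments: {"type":"object","properties":{"offset":{"type":"array"},"delta_rot":{"type":"array"},"grip":{"type":"number"}},"required":["offset","delta_rot"]}

```bash
ls; mkdir -p pics
python3 - <<'E'
from plant import get_obs, optics, ticket, finder
import cv2,numpy as np
o=get_obs();print(o)
a=optics.capture("scene");b=optics.capture("side")
cv2.imwrite("pics/s1.png",cv2.resize(a,(800,500))[:,:,::-1]);cv2.imwrite("pics/d1.png",cv2.resize(b,(800,500))[:,:,::-1])
for c in("scene","side"):
  k=optics.get_calibration(c);print(c,{x:np.round(k[x],3).tolist() for x in k})
  for n in("scoop","scoop_grip","tray","tray_floor","filter","drawer_front","bay","recess","pod1","lens_tube","spike","flash","card_case"):
    print(n,[(np.round(d["uv"]).tolist(),round(d["confidence"],2)) for d in finder.pinpoint(n,c)][:9])
E
```

```text
pics
{'time': 0.0, 'joint_positions': array([-1.35601836e+00,  3.42731254e-01,  1.52504287e+00, -4.51198567e-06,
        1.27537766e+00, -1.45992658e-01]), 'dq': array([-4.29931304e-05,  7.18237120e-05,  3.52676445e-05,  6.65682400e-04,
       -2.74734451e-04,  6.30216236e-04]), 'tau': array([-1.19173277e-03, -4.31240630e+01, -2.44215703e+01,  7.17602740e-02,
        5.60344441e-02, -1.05153895e-04]), 'tool_pos': array([ 185.2566701 , -490.78634254,  226.03150877]), 'tcp_rot': array([-3.14004949e+00, -2.22544566e-04,  3.60771766e-01]), 'contact_force': array([0.148987  , 0.5377672 , 0.69655029]), 'moment': array([ 0.03688699, -0.05169695,  0.00645252]), 'finger_force': 0.0, 'grip_width': 91.87438832274643}
scene {'fx': 409.324, 'fy': 409.324, 'cx': 325.635, 'cy': 196.952, 'world_from_camera': [[0.746, 0.539, -0.39, 1003.73], [0.665, -0.617, 0.42, -612.634], [-0.015, -0.573, -0.819, 1129.252], [0.0, 0.0, 0.0, 1.0]]}
scoop [([262.0, 242.0], 0.94), ([324.0, 126.0], 0.85), ([407.0, 240.0], 0.72), ([204.0, 212.0], 0.71)]
scoop_grip [([273.0, 222.0], 0.86), ([216.0, 191.0], 0.76), ([335.0,
[... 742 characters left out ...]
 0.0, 1.0]]}
scoop [([254.0, 306.0], 0.67), ([219.0, 165.0], 0.65), ([332.0, 268.0], 0.58)]
scoop_grip [([328.0, 235.0], 0.87), ([233.0, 142.0], 0.43)]
tray [([388.0, 238.0], 0.67)]
tray_floor [([387.0, 238.0], 0.57)]
filter [([308.0, 194.0], 0.65)]
drawer_front [([275.0, 132.0], 0.88), ([391.0, 239.0], 0.35)]
bay [([308.0, 148.0], 0.72), ([299.0, 119.0], 0.64)]
recess [([300.0, 123.0], 0.84), ([409.0, 194.0], 0.65), ([392.0, 162.0], 0.21)]
pod1 [([393.0, 244.0], 0.66), ([389.0, 256.0], 0.55), ([377.0, 237.0], 0.54), ([406.0, 239.0], 0.5), ([381.0, 249.0], 0.45)]
lens_tube [([391.0, 163.0], 0.78)]
spike [([363.0, 295.0], 0.5)]
flash [([411.0, 196.0], 0.74)]
card_case [([436.0, 313.0], 0.69)]
```

View pics/s1.png

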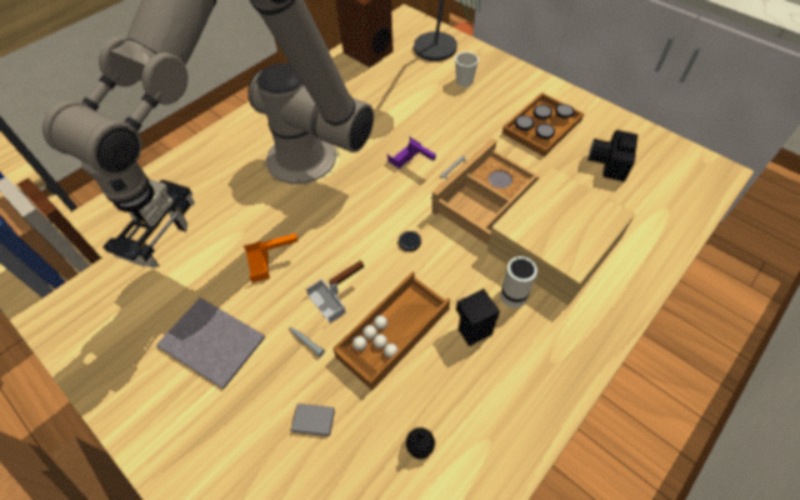

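View pics/d1.png

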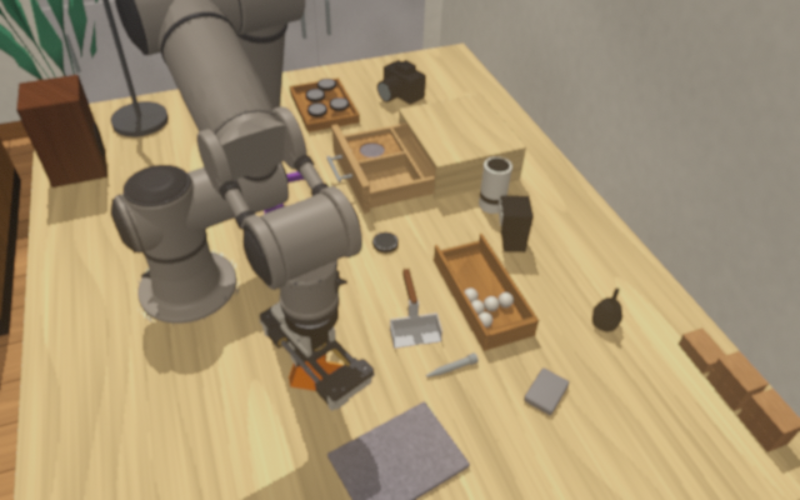

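The scene view (800x500) shows the real scoop, a silver pan with a wooden handle, at about (327,300). The orange one at (258,262) and the purple one at (407,152) are look-alikes. The tray is around (392,330) with five pods near (375,338), and the filter is at (409,241). The drawer is open at about (485,190), with the recess at (500,179). The side view agrees.

```bash
cat > h.py <<'E'
from plant import get_obs, optics, ticket, finder
import cv2,numpy as np
from scipy.spatial.transform import Rotation as R
def ray(c,uv,k=None):
    k=k or optics.get_calibration(c);T=np.array(k["world_from_camera"])
    d=T[:3,:3]@[(uv[0]-k["cx"])/k["fx"],(uv[1]-k["cy"])/k["fy"],1.];return T[:3,3],d
def onz(c,uv,z,k=None):
    p,d=ray(c,uv,k);return p+d*(z-p[2])/d[2]
def proj(c,P,k=None):
    k=k or optics.get_calibration(c);T=np.linalg.inv(np.array(k["world_from_camera"]))
    q=T[:3,:3]@np.array(P)+T[:3,3];return np.array([k["fx"]*q[0]/q[2]+k["cx"],k["fy"]*q[1]/q[2]+k["cy"]])
def tri(rays):
    A=np.zeros((3,3));b=np.zeros(3)
    for p,d in rays:
        d=d/np.linalg.norm(d);M=np.eye(3)-np.outer(d,d);A+=M;b+=M@p
    return np.linalg.solve(A,b)
def go(pos,Rt):
    """offset & delta_rot (units of the move) from measured pose to world pose"""
    o=get_obs();R0=R.from_euler('xyz',o['tcp_rot'])
    return np.round(R0.inv().apply(np.array(pos)-o['tool_pos'])/120,4),np.round((R0.inv()*Rt).as_rotvec()/(2*np.pi),4)
def down(yaw): # tool z down; tool y axis direction at world angle yaw-90 ; roll=pi
    return R.from_euler('xyz',[np.pi,0,yaw])
E
python3 - <<'E'
from h import *
pr=lambda *a:print(*[np.round(x,1).tolist() if not isinstance(x,str) else x for x in a])
S={"scoop_grip":((273,222),(328,235),72),"scoop":((262,242),(332,268),0),"tray":((314,269),(388,238),0),"trayfl":((312,269),(387,238),8),
"filter":((330,194),(308,194),0),"front":((368,139),(275,132),53),"bay":((377,172),(308,148),20),"recess":((400,143),(300,123),44),"lens":((413,241),(391,163),0),"spike":((244,276),(363,295),0),"card":((250,333),(436,313),0)}
for n,(a,b,z) in S.items(): pr(n,onz("scene",a,z),onz("side",b,z),tri([ray("scene",a),ray("side",b)]))
pr("flash side",onz("side",(411,196),0))
for a in [(284,276),(299,263),(305,275),(313,281),(305,258)]: pr("pod scene",onz("scene",a,24))
for a in [(393,244),(389,256),(377,237),(406,239),(381,249)]: pr("pod side",onz("side",a,24))
# tray corners scene (800 scale): left bottom etc, top z=53
for a in [(413,277),(449,306),(336,348),(373,384)]: pr("tray corner scene",onz("scene",(a[0]/1.25,a[1]/1.25),40))
for a in [(434,248),(484,237),(485,345),(536,326)]: pr("tray corner side",onz("side",(a[0]/1.25,a[1]/1.25),40))
E
```

```text
scoop_grip [441.4, -244.5, 72.0] [438.5, -240.6, 72.0] [439.4, -242.1, 70.9]
scoop [430.0, -293.4, 0.0] [432.0, -293.9, 0.0] [431.3, -294.5, 1.8]
tray [614.8, -253.4, 0.0] [617.5, -248.5, 0.0] [615.6, -253.5, 4.6]
trayfl [613.1, -259.9, 8.0] [611.0, -253.5, 8.0] [611.5, -257.1, 8.4]
filter [468.6, -14.7, 0.0] [464.3, -10.6, 0.0] [465.8, -10.8, -2.9]
front [437.0, 226.1, 53.0] [439.9, 246.6, 53.0] [437.5, 226.1, 62.2]
bay [538.7, 151.1, 20.0] [528.4, 172.2, 20.0] [531.1, 164.1, 15.9]
recess [529.9, 292.4, 44.0] [536.8, 278.1, 44.0] [535.1, 282.4, 47.6]
lens [782.6, 20.6, 0.0] [765.6, 36.9, 0.0] [775.0, 38.4, -13.7]
spike [473.6, -407.7, 0.0] [475.2, -398.9, 0.0] [474.3, -405.7, 5.6]
card [612.2, -509.4, 0.0] [623.9, -507.0, 0.0] [617.3, -511.9, 12.6]
flash side [756.3, -120.2, 0.0]
pod scene [572.5, -335.0, 24.0]
pod scene [576.6, -276.2, 24.0]
pod scene [616.3, -292.3, 24.0]
pod scene [646.4, -290.6, 24.0]
pod scene [578.7, -252.5, 24.0]
pod side [609.5, -290.0, 24.0]
pod side [581.2, -323.7, 24.0]
pod side [579.0, -253.0, 24.0]
pod side [651.0, -285.7, 24.0]
pod side [571.3, -295.0, 24.0]
tray corner scene [558.2, -114.2, 40.0]
tray corner scene [677.0, -118.6, 40.0]
tray corner scene [551.3, -372.9, 40.0]
tray corner scene [673.5, -377.9, 40.0]
tray corner side [551.9, -102.8, 40.0]
tray corner side [677.7, -107.4, 40.0]
tray corner side [543.5, -391.7, 40.0]
tray corner side [664.6, -383.1, 40.0]
```

Run:
```python
from h import *
print(go([500,-215,330],down(np.radians(83))))
```

```text
(array([ 3.2657, -1.2278, -0.8608]), array([ 0.    ,  0.    , -0.1731]))
```

```bash
cat >> h.py <<'E'
import json,os
def plan(wps,cmd=None):
    """wps: (pos, Rot, rows) -> prints the calls; keeps the commanded pose in cmd.json"""
    if cmd is None: cmd=json.load(open("cmd.json")) if os.path.exists("cmd.json") else [[185.36,-491.209,226.741],[np.pi,0,.3608]]
    p=np.array(cmd[0]);r=R.from_euler('xyz',cmd[1])
    for (q,rq,n) in wps:
        q=np.array(q,float);rv=(r.inv()*rq).as_rotvec();d=q-p
        N=max(1,int(np.ceil(np.abs(r.inv().apply(d)).max()/119)),int(np.ceil(np.degrees(np.linalg.norm(rv))/80)))
        p0,r0=p,r
        for i in range(1,N+1):
            pt=p0+d*i/N;rt=r0*R.from_rotvec(rv*i/N)
            off=np.round(r.inv().apply(pt-p)/120,3);dr=np.round((r.inv()*rt).as_rotvec()/2/np.pi,4)
            k=min(8,max(int(np.ceil(n/N)),int(np.ceil(np.linalg.norm(pt-p)/60))))
            f=lambda v,nd:"["+",".join(str(np.round(v*(j+1)/k,nd).tolist()) for j in range(k))+"]"
            print(k,f(off,3).replace(" ",""),f(dr,4).replace(" ",""))
            p=p+r.apply(off*120);r=r*R.from_rotvec(dr*2*np.pi)
    json.dump([p.tolist(),r.as_euler('xyz').tolist()],open("cmd.json","w"));print("end",p.round(1),r.as_euler('xyz').round(4))
E
python3 - <<'E'
from h import *
plan([([410,-300,320],down(.3608),1),([500,-215,330],down(np.radians(83)),6)])
E
```

```text
2 [[0.386,-0.138,-0.13],[0.771,-0.277,-0.259]] [[0.0,0.0,0.0],[0.0,0.0,0.0]]
2 [[0.386,-0.138,-0.13],[0.772,-0.276,-0.259]] [[0.0,0.0,0.0],[0.0,0.0,0.0]]
2 [[0.386,-0.138,-0.13],[0.771,-0.277,-0.259]] [[0.0,0.0,0.0],[0.0,0.0,0.0]]
6 [[0.159,-0.066,-0.014],[0.317,-0.133,-0.028],[0.476,-0.199,-0.042],[0.635,-0.265,-0.055],[0.793,-0.332,-0.069],[0.952,-0.398,-0.083]] [[-0.0,0.0,-0.0288],[-0.0,0.0,-0.0577],[-0.0,0.0,-0.0866],[-0.0,0.0,-0.1154],[-0.0,0.0,-0.1443],[-0.0,0.0,-0.1731]]
end [ 500.  -215.   329.9] [3.1416 0.     1.4484]
```

Call:
{"name": "send_rows", "arguments": {"offset": [[0.386,-0.138,-0.13],[0.771,-0.277,-0.259]], "delta_rot": [[0,0,0],[0,0,0]], "grip": 1}}

```text
time: 1.65
tool_pos: [260.7, -426.8, 258.0]
tcp_rot: [-3.141, -0.0, 0.359]
contact_force: [0.7, -0.5, -0.3]
grip_width: 92.1
finger_force: 0.0
```

Call:
{"name": "send_rows", "arguments": {"offset": [[0.386,-0.138,-0.13],[0.772,-0.276,-0.259]], "delta_rot": [[0,0,0],[0,0,0]]}}

```text
time: 1.9
tool_pos: [336.2, -362.7, 289.5]
tcp_rot: [3.141, -0.0, 0.361]
contact_force: [0.6, 0.3, 0.5]
grip_width: 91.9
finger_force: 0.0
```

Call:
{"name": "send_rows", "arguments": {"offset": [[0.386,-0.138,-0.13],[0.771,-0.277,-0.259]], "delta_rot": [[0,0,0],[0,0,0]]}}

```text
time: 2.15
tool_pos: [411.1, -298.8, 320.6]
tcp_rot: [3.141, -0.0, 0.361]
contact_force: [1.1, -1.2, 0.2]
grip_width: 92.3
finger_force: 0.0
```

Call:
{"name": "send_rows", "arguments": {"offset": [[0.159,-0.066,-0.014],[0.317,-0.133,-0.028],[0.476,-0.199,-0.042],[0.635,-0.265,-0.055],[0.793,-0.332,-0.069],[0.952,-0.398,-0.083],[0.952,-0.398,-0.083],[0.952,-0.398,-0.083]], "delta_rot": [[0,0,-0.0288],[0,0,-0.0577],[0,0,-0.0866],[0,0,-0.1154],[0,0,-0.1443],[0,0,-0.1731],[0,0,-0.1731],[0,0,-0.1731]]}}

```text
time: 3.15
tool_pos: [499.6, -215.3, 329.8]
tcp_rot: [-3.141, 0.0, 1.445]
contact_force: [-0.5, -0.8, 0.2]
grip_width: 91.4
finger_force: 0.0
```

Run:
```python
from h import *
o=get_obs();print(o['time'],o['tool_pos'].round(1),o['tcp_rot'].round(4),o['contact_force'].round(1))
a=optics.capture("wrist");k=optics.get_calibration("wrist");print(k["fx"],np.round(k["world_from_camera"],3).tolist())
cv2.imwrite("pics/w1.png",cv2.resize(a,(800,500))[:,:,::-1])
for n,z in(("scoop",0),("scoop_grip",72),("tray",0),("tray_floor",8),("filter",0),("pod1",24),("spike",0)):
    for d in finder.pinpoint(n,"wrist")[:9]: print(n,np.round(d["uv"]).tolist(),round(d["confidence"],2),onz("wrist",d["uv"],z,k).round(1).tolist())
```

```text
3.15 [ 499.6 -215.3  329.8] [-3.1411e+00  3.0000e-04  1.4449e+00] [-0.5 -0.8  0.2]
297.0742270435156 [[0.992, -0.122, -0.031, 508.859], [-0.125, -0.961, -0.245, -149.778], [0.0, 0.247, -0.969, 488.867], [0.0, 0.0, 0.0, 1.0]]
scoop [165.0, 251.0] 0.84 [207.9, -336.0, 0.0]
scoop [285.0, 215.0] 0.68 [430.6, -296.7, 0.0]
scoop_grip [282.0, 199.0] 0.95 [441.0, -250.2, 72.0]
tray [387.0, 179.0] 0.93 [609.5, -256.9, 0.0]
tray_floor [387.0, 188.0] 0.85 [607.6, -268.9, 8.0]
filter [279.0, 33.0] 0.82 [465.0, -16.0, 0.0]
pod1 [374.0, 180.0] 0.87 [583.6, -250.5, 24.0]
pod1 [413.0, 201.0] 0.78 [644.4, -291.9, 24.0]
pod1 [372.0, 203.0] 0.62 [577.7, -287.8, 24.0]
pod1 [394.0, 204.0] 0.52 [612.2, -293.7, 24.0]
pod1 [372.0, 225.0] 0.5 [575.0, -325.0, 24.0]
spike [389.0, 180.0] 0.51 [612.5, -259.2, 0.0]
```

View pics/w1.png

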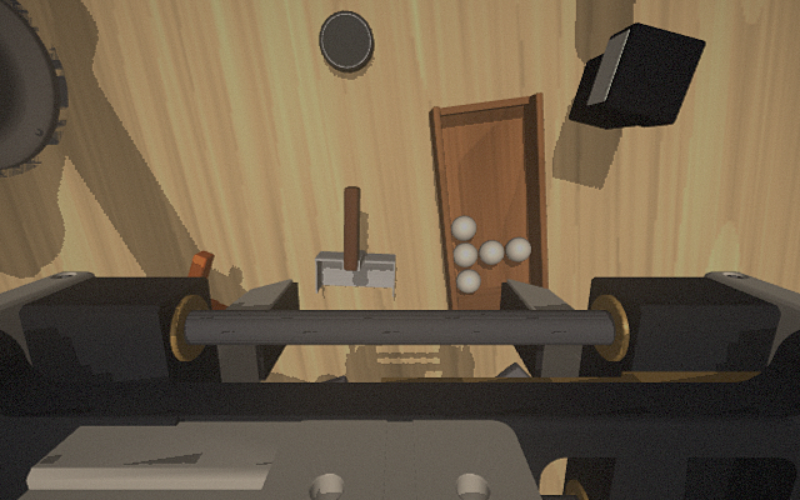

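The wrist view (800x500) shows exactly one silver scoop with a wooden handle running (352,188) to (351,268). The tray has five pods, at (464,229), (465,255), (491,252), (517,249) and (468,281), and the filter is at (347,42).

Run:
```python
from h import *
k=optics.get_calibration("wrist")
for n,a,z in [("h end",(352,188),83),("h front",(351,268),83),("pan BL",(317,255),36),("pan BR",(397,258),36),("trayL",(432,110),53),("trayL2",(450,305),53),("trayR",(543,95),53),("trayR2",(549,289),53),("backL",(442,106),30),("backR",(535,97),30),("filt l",(320,41),12),("filt r",(374,41),12),("filt t",(347,11),12),("filt b",(347,72),10)]:
    print(n,onz("wrist",(a[0]/1.25,a[1]/1.25),z,k).round(1))
import cv2
for n in("scoop","filter","tray"):
    for d in finder.silhouettes(n,"wrist")[:2]: print(n,d["box"],d["confidence"],cv2.minAreaRect(np.argwhere(d["region"])[:,::-1].astype(np.float32)))
```

```text
h end [ 453.8 -180.7   83. ]
h front [ 438.7 -270.4   83. ]
pan BL [ 390.5 -262.1   36. ]
pan BR [ 490.5 -278.5   36. ]
trayL [ 550.9 -109.2   53. ]
trayL2 [ 549.9 -343.1   53. ]
trayR [ 673.4 -108.7   53. ]
trayR2 [ 674.5 -336.9   53. ]
backL [ 565.1 -104.1   30. ]
backR [ 672.8 -107.6   30. ]
filt l [433.4 -14.2  12. ]
filt r [495.6 -21.9  12. ]
filt t [469.4  12.6  12. ]
filt b [459.1 -50.4  10. ]
scoop [151.1, 200.8, 182.9, 247.6] 0.69 ((163.85902404785156, 225.20672607421875), (49.365848541259766, 23.2439022064209), 77.31961059570312)
scoop [253.4, 151.3, 317.2, 232.6] 0.56 ((282.6334533691406, 190.1683349609375), (82.69670104980469, 65.16858673095703), 87.1375961303711)
filter [255.0, 9.2, 297.4, 59.3] 0.9 ((276.5, 33.0), (48.0, 43.0), 90.0)
tray [344.8, 72.8, 438.2, 246.9] 0.77 ((395.45440673828125, 162.2373809814453), (169.48727416992188, 92.05923461914062), 84.92039489746094)
```

Run:
```python
from h import *
d=down(np.radians(80.5))
plan([([443,-243.5,200],d,3),([443,-243.5,52.5],d,8)])
```

```text
2 [[-0.074,-0.11,0.27],[-0.147,-0.221,0.541]] [[0.0,0.0,0.0018],[0.0,0.0,0.0035]]
2 [[-0.076,-0.109,0.271],[-0.152,-0.218,0.542]] [[0.0,0.0,0.0017],[0.0,0.0,0.0034]]
4 [[0.0,-0.0,0.154],[0.0,-0.0,0.308],[0.0,-0.0,0.461],[0.0,-0.0,0.615]] [[0.0,0.0,0.0],[0.0,0.0,0.0],[0.0,0.0,0.0],[0.0,0.0,0.0]]
4 [[0.0,-0.0,0.154],[0.0,-0.0,0.307],[0.0,-0.0,0.46],[0.0,-0.0,0.614]] [[0.0,0.0,0.0],[0.0,0.0,0.0],[0.0,0.0,0.0],[0.0,0.0,0.0]]
end [ 443.  -243.5   52.5] [3.1416 0.     1.4051]
```

Call:
{"name": "send_rows", "arguments": {"offset": [[-0.074,-0.11,0.27],[-0.147,-0.221,0.541]], "delta_rot": [[0,0,0.0018],[0,0,0.0035]]}}

```text
time: 3.95
tool_pos: [471.4, -229.4, 264.4]
tcp_rot: [3.141, 0.001, 1.426]
contact_force: [0.9, -0.5, -0.1]
grip_width: 92.2
finger_force: 0.0
```

Call:
{"name": "send_rows", "arguments": {"offset": [[-0.076,-0.109,0.271],[-0.152,-0.218,0.542],[-0.152,-0.218,0.542],[-0.152,-0.218,0.542]], "delta_rot": [[0,0,0.0017],[0,0,0.0034],[0,0,0.0034],[0,0,0.0034]]}}

```text
time: 4.45
tool_pos: [444.1, -243.9, 201.3]
tcp_rot: [3.139, 0.001, 1.405]
contact_force: [0.9, -0.4, -0.2]
grip_width: 91.9
finger_force: 0.0
```

Run:
```python
from h import *
k=optics.get_calibration("wrist");a=optics.capture("wrist")
cv2.imwrite("pics/w2.png",cv2.resize(a,(800,500))[:,:,::-1])
for d in finder.pinpoint("scoop_grip","wrist")[:2]: print(np.round(d["uv"]).tolist(),round(d["confidence"],2),onz("wrist",d["uv"],72,k).round(1).tolist())
print(proj("wrist",[443,-243.5,72],k)*1.25,get_obs()['tool_pos'])
```

```text
[312.0, 192.0] 0.76 [438.5, -244.8, 72.0]
[395.9322118  237.64691824] [ 444.27263096 -243.84894535  201.52179042]
```

View pics/w2.png

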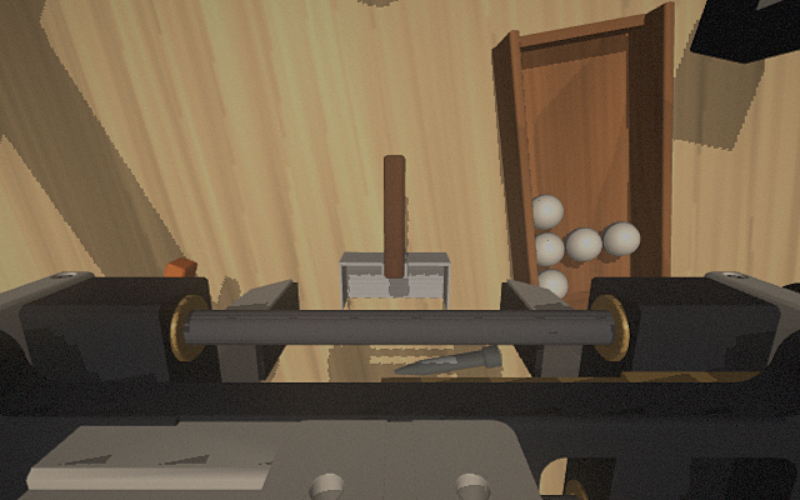

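The handle sits centred between the fingers and vertical in the view, from (395,157) to (396,276), so the alignment is good. I'll descend and grip.

Call:
{"name": "send_rows", "arguments": {"offset": [[0,0,0.154],[0,0,0.308],[0,0,0.461],[0,0,0.615]], "delta_rot": [[0,0,0],[0,0,0],[0,0,0],[0,0,0]]}}

```text
time: 5.05
tool_pos: [444.2, -243.8, 126.8]
tcp_rot: [3.139, 0.001, 1.406]
contact_force: [0.3, 1.2, 0.1]
grip_width: 91.8
finger_force: 0.0
```

Call:
{"name": "send_rows", "arguments": {"offset": [[0,0,0.154],[0,0,0.307],[0,0,0.46],[0,0,0.614],[0,0,0.614]], "delta_rot": [[0,0,0],[0,0,0],[0,0,0],[0,0,0],[0,0,0]]}}

```text
time: 5.68
tool_pos: [443.4, -243.3, 52.3]
tcp_rot: [-3.141, -0.0, 1.406]
contact_force: [0.4, 0.3, 0.0]
grip_width: 91.9
finger_force: 0.0
```

Call:
{"name": "send_rows", "arguments": {"offset": [[0,0,0],[0,0,0],[0,0,0],[0,0,0],[0,0,0],[0,0,0],[0,0,0],[0,0,0]], "delta_rot": [[0,0,0],[0,0,0],[0,0,0],[0,0,0],[0,0,0],[0,0,0],[0,0,0],[0,0,0]], "grip": 0}}

```text
time: 6.68
tool_pos: [442.9, -243.5, 52.4]
tcp_rot: [-3.141, -0.0, 1.405]
contact_force: [-0.5, 0.2, -0.1]
grip_width: 16.3
finger_force: 3.4
```

Run:
```python
from h import *
d=down(np.radians(90))
plan([([443,-243.5,170],down(np.radians(80.5)),4),([612,-135,190],d,8)])
```

```text
4 [[0.0,-0.0,-0.245],[0.0,-0.0,-0.49],[0.0,-0.0,-0.734],[0.0,-0.0,-0.979]] [[0.0,0.0,0.0],[0.0,0.0,0.0],[0.0,0.0,0.0],[0.0,0.0,0.0]]
4 [[0.14,0.155,-0.021],[0.281,0.31,-0.042],[0.422,0.465,-0.062],[0.562,0.62,-0.083]] [[-0.0,0.0,-0.0033],[-0.0,0.0,-0.0066],[-0.0,0.0,-0.0099],[-0.0,0.0,-0.0132]]
4 [[0.127,0.166,-0.021],[0.254,0.332,-0.042],[0.382,0.498,-0.063],[0.509,0.664,-0.084]] [[-0.0,0.0,-0.0033],[-0.0,0.0,-0.0066],[-0.0,0.0,-0.0099],[-0.0,0.0,-0.0132]]
end [ 612. -135.  190.] [3.1416 0.     1.5709]
```

Call:
{"name": "send_rows", "arguments": {"offset": [[0,0,0],[0,0,0],[0,0,-0.15],[0,0,-0.3],[0,0,-0.5],[0,0,-0.7],[0,0,-0.85],[0,0,-0.979]], "delta_rot": [[0,0,0],[0,0,0],[0,0,0],[0,0,0],[0,0,0],[0,0,0],[0,0,0],[0,0,0]]}}

```text
time: 7.68
tool_pos: [443.0, -243.5, 170.5]
tcp_rot: [3.141, 0.0, 1.405]
contact_force: [-0.7, -0.1, -1.1]
grip_width: 15.9
finger_force: 29.9
```

Call:
{"name": "send_rows", "arguments": {"offset": [[0.14,0.155,-0.021],[0.281,0.31,-0.042],[0.422,0.465,-0.062],[0.562,0.62,-0.083]], "delta_rot": [[0,0,-0.0033],[0,0,-0.0066],[0,0,-0.0099],[0,0,-0.0132]]}}

```text
time: 8.18
tool_pos: [528.0, -188.7, 179.7]
tcp_rot: [-3.141, -0.0, 1.489]
contact_force: [-0.1, 0.5, -2.2]
grip_width: 15.9
finger_force: 29.9
```

Call:
{"name": "send_rows", "arguments": {"offset": [[0.127,0.166,-0.021],[0.254,0.332,-0.042],[0.382,0.498,-0.063],[0.509,0.664,-0.084],[0.509,0.664,-0.084],[0.509,0.664,-0.084]], "delta_rot": [[0,0,-0.0033],[0,0,-0.0066],[0,0,-0.0099],[0,0,-0.0132],[0,0,-0.0132],[0,0,-0.0132]]}}

```text
time: 8.93
tool_pos: [611.3, -135.2, 189.4]
tcp_rot: [-3.14, -0.0, 1.571]
contact_force: [0.5, 0.2, -1.8]
grip_width: 16.0
finger_force: 29.9
```

Run:
```python
from h import *
k=optics.get_calibration("wrist");a=optics.capture("wrist")
cv2.imwrite("pics/w3.png",cv2.resize(a,(800,500))[:,:,::-1]);cv2.imwrite("w3raw.png",a[:,:,::-1])
print(get_obs()['tool_pos'],get_obs()['tcp_rot'],np.round(k["world_from_camera"],3).tolist())
```

```text
[ 611.23109953 -135.40614553  189.61189684] [-3.14044410e+00 -2.54763741e-05  1.57026558e+00] [[1.0, 0.0, -0.001, 612.539], [-0.0, -0.969, -0.247, -69.0], [-0.001, 0.247, -0.969, 348.484], [0.0, 0.0, 0.0, 1.0]]
```

View pics/w3.png

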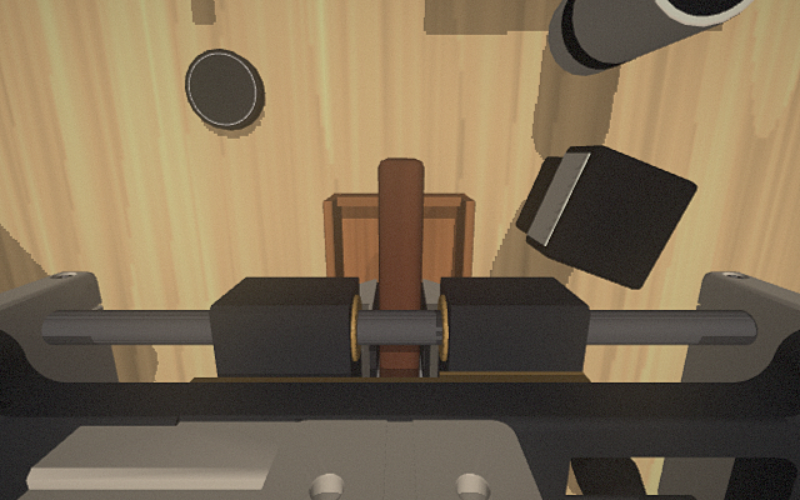

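The scoop is held straight along the view. Its handle end is at (401,165), and the tray's outer walls show at columns 324 and 474 near row 200, nearly symmetric about it.

Run:
```python
from h import *
k=optics.get_calibration("wrist");print(k["cx"],k["fx"])
im=cv2.imread("w3raw.png")
g=cv2.GaussianBlur(im,(1,5),0).astype(int)
for r in (166,190,205,215):
  row=g[r]; 
  e=np.abs(np.diff(row,axis=0)).sum(1); print(r,[(i,int(e[i])) for i in range(240,400) if e[i]>60])
for a,z in [((323.5,200),53),((474.5,200),53),((324,270),53),((473.5,270),53),((379,170),189.6+19+11),((423,170),189.6+19+11),((379,270),219.6),((423,270),219.6)]:
    print(a,onz("wrist",(a[0]/1.25,a[1]/1.25),z,k).round(1))
```

```text
319.27715866922887 297.0742270435156
166 [(257, 153), (265, 83), (338, 78), (372, 98), (379, 132), (380, 86)]
190 [(258, 80), (259, 107), (266, 93), (273, 107), (302, 176), (337, 76), (338, 69), (362, 91), (371, 98), (378, 169)]
205 [(259, 159), (267, 88), (273, 64), (274, 140), (302, 157), (337, 126), (361, 103), (370, 114), (377, 127), (378, 83), (395, 107)]
215 [(260, 178), (267, 94), (274, 121), (302, 156), (337, 119), (369, 65), (370, 74), (377, 172), (393, 81)]
(323.5, 200) [ 552.  -106.2   53. ]
(474.5, 200) [ 672.2 -106.2   53. ]
(324, 270) [ 549.5 -164.6   53. ]
(473.5, 270) [ 674.3 -164.6   53. ]
(379, 170) [605.5 -75.1 219.6]
(423, 170) [620.5 -75.1 219.6]
(379, 270) [ 605.  -110.9  219.6]
(423, 270) [ 621.  -110.9  219.6]
```

Run:
```python
from h import *
d=down(np.radians(90))
plan([([611,-135,125],d,5),([611,-135,95],d,6),([611,-135,75],d,4)])
```

```text
5 [[0.0,-0.002,0.108],[0.0,-0.003,0.217],[0.0,-0.005,0.325],[0.0,-0.006,0.434],[0.0,-0.008,0.542]] [[0.0,0.0,0.0],[0.0,0.0,0.0],[0.0,0.0,0.0],[0.0,0.0,0.0],[0.0,0.0,0.0]]
6 [[0.0,-0.0,0.042],[0.0,-0.0,0.083],[0.0,-0.0,0.125],[0.0,-0.0,0.167],[0.0,-0.0,0.208],[0.0,-0.0,0.25]] [[0.0,0.0,0.0],[0.0,0.0,0.0],[0.0,0.0,0.0],[0.0,0.0,0.0],[0.0,0.0,0.0],[0.0,0.0,0.0]]
4 [[0.0,-0.0,0.042],[0.0,-0.0,0.084],[0.0,-0.0,0.125],[0.0,-0.0,0.167]] [[0.0,0.0,0.0],[0.0,0.0,0.0],[0.0,0.0,0.0],[0.0,0.0,0.0]]
end [ 611.  -135.    74.9] [3.1416 0.     1.5709]
```

Call:
{"name": "send_rows", "arguments": {"offset": [[0,-0.002,0.108],[0,-0.003,0.217],[0,-0.005,0.325],[0,-0.006,0.434],[0,-0.008,0.542],[0,-0.008,0.542],[0,-0.008,0.542]], "delta_rot": [[0,0,0],[0,0,0],[0,0,0],[0,0,0],[0,0,0],[0,0,0],[0,0,0]]}}

```text
time: 9.85
tool_pos: [611.4, -135.1, 125.3]
tcp_rot: [3.141, 0.0, 1.571]
contact_force: [-0.4, -0.2, -1.6]
grip_width: 15.7
finger_force: 29.9
```

Call:
{"name": "send_rows", "arguments": {"offset": [[0,0,0.042],[0,0,0.083],[0,0,0.125],[0,0,0.167],[0,0,0.19]], "delta_rot": [[0,0,0],[0,0,0],[0,0,0],[0,0,0],[0,0,0]]}}

```text
time: 10.48
tool_pos: [610.9, -135.0, 101.6]
tcp_rot: [-3.141, -0.0, 1.571]
contact_force: [-0.2, -0.3, -1.4]
grip_width: 15.5
finger_force: 29.9
```

Call:
{"name": "send_rows", "arguments": {"offset": [[0,0,0.05],[0,0,0.1],[0,0,0.15],[0,0,0.2],[0,0,0.227],[0,0,0.227]], "delta_rot": [[0,0,0],[0,0,0],[0,0,0],[0,0,0],[0,0,0],[0,0,0]]}}

```text
time: 11.22
tool_pos: [610.9, -135.0, 74.6]
tcp_rot: [-3.141, -0.0, 1.571]
contact_force: [0.1, 0.3, -1.0]
grip_width: 15.7
finger_force: 29.9
```

Call:
{"name": "send_rows", "arguments": {"offset": [[0,0,0.03],[0,0,0.06],[0,0,0.08],[0,0,0.1]], "delta_rot": [[0,0,0],[0,0,0],[0,0,0],[0,0,0]]}}

```text
time: 11.72
tool_pos: [611.0, -135.0, 62.7]
tcp_rot: [-3.142, 0.0, 1.571]
contact_force: [-0.3, -0.3, -1.6]
grip_width: 15.7
finger_force: 29.9
```

Call:
{"name": "send_rows", "arguments": {"offset": [[0,0,0.01],[0,0,0.02],[-0.05,0,0.02],[-0.1,0,0.02],[-0.15,0,0.02],[-0.2,0,0.02],[-0.25,0,0.02],[-0.3,0,0.02]], "delta_rot": [[0,0,0],[0,0,0],[0,0,0],[0,0,0],[0,0,0],[0,0,0],[0,0,0],[0,0,0]]}}

```text
time: 12.72
tool_pos: [611.1, -171.5, 60.6]
tcp_rot: [3.141, 0.0, 1.571]
contact_force: [0.1, 0.2, -1.3]
grip_width: 15.6
finger_force: 29.9
```

Call:
{"name": "send_rows", "arguments": {"offset": [[-0.06,0,0],[-0.12,0,0],[-0.18,0,0],[-0.24,0,0],[-0.3,0,0],[-0.36,0,0],[-0.4,0,0],[-0.45,0,0]], "delta_rot": [[0,0,0],[0,0,0],[0,0,0],[0,0,0],[0,0,0],[0,0,0],[0,0,0],[0,0,0]]}}

```text
time: 13.72
tool_pos: [611.1, -225.1, 60.6]
tcp_rot: [-3.142, -0.0, 1.571]
contact_force: [-0.4, 1.8, 0.3]
grip_width: 16.3
finger_force: 29.9
```

Run:
```python
from h import *
a=optics.capture("scene");b=optics.capture("side")
A=cv2.resize(a[200:320,240:380],None,fx=3,fy=3,interpolation=cv2.INTER_CUBIC);B=cv2.resize(b[180:300,320:460],None,fx=3,fy=3,interpolation=cv2.INTER_CUBIC)
cv2.imwrite("pics/p1.png",np.vstack([A,B])[:600,:,::-1] if 0 else cv2.resize(np.hstack([A,B]),(800,343))[:,:,::-1])
```

```text
(no output)
```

View pics/p1.png

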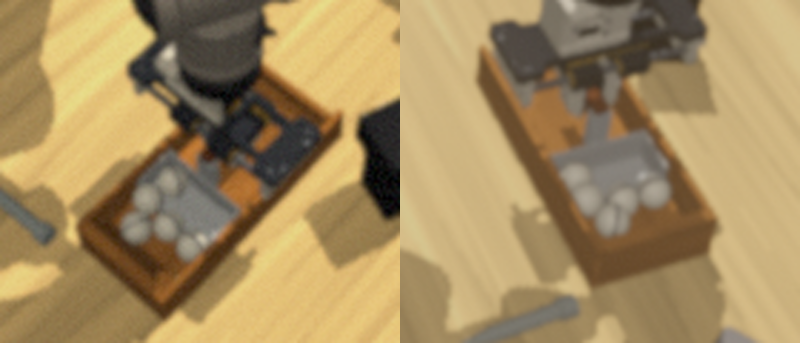

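The scoop sits level in the tray and the pods are already gathering at and inside the nose. I'll push on to the ramp.

Call:
{"name": "send_rows", "arguments": {"offset": [[-0.04,0,0],[-0.08,0,0],[-0.12,0,0],[-0.16,0,0],[-0.19,0,0],[-0.22,0,0],[-0.25,0,0],[-0.27,0,0]], "delta_rot": [[0,0,0],[0,0,0],[0,0,0],[0,0,0],[0,0,0],[0,0,0],[0,0,0],[0,0,0]]}}

```text
time: 14.82
tool_pos: [611.0, -257.7, 60.5]
tcp_rot: [-3.142, 0.0, 1.571]
contact_force: [-0.1, 1.4, -0.5]
grip_width: 15.8
finger_force: 29.9
```

Call:
{"name": "send_rows", "arguments": {"offset": [[-0.01,0,0],[-0.02,0,0],[-0.03,0,0]], "delta_rot": [[0,0,0],[0,0,0],[0,0,0]]}}

```text
time: 15.2
tool_pos: [611.1, -261.0, 60.5]
tcp_rot: [-3.142, 0.0, 1.571]
contact_force: [0.9, 1.5, -0.8]
grip_width: 15.8
finger_force: 29.9
```

Run:
```python
from h import *
a=optics.capture("scene");b=optics.capture("side")
A=cv2.resize(a[200:320,240:380],None,fx=3,fy=3,interpolation=cv2.INTER_CUBIC);B=cv2.resize(b[180:300,320:460],None,fx=3,fy=3,interpolation=cv2.INTER_CUBIC)
cv2.imwrite("pics/p2.png",cv2.resize(np.hstack([A,B]),(800,343))[:,:,::-1])
```

```text
(no output)
```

View pics/p2.png

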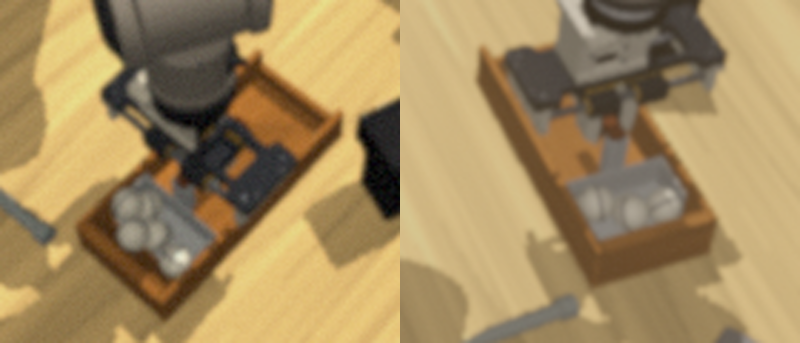

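Call:
{"name": "send_rows", "arguments": {"offset": [[-0.01,0,0],[-0.02,0,0],[-0.03,0,0]], "delta_rot": [[0,0,0],[0,0,0],[0,0,0]]}}

```text
time: 15.68
tool_pos: [611.0, -264.1, 60.7]
tcp_rot: [-3.141, -0.001, 1.571]
contact_force: [-1.4, 5.6, 3.5]
grip_width: 15.9
finger_force: 29.9
```

Call:
{"name": "send_rows", "arguments": {"offset": [[0.005,0,-0.01],[0.005,0,-0.01],[0.005,0,-0.015],[0.005,0,-0.02],[0.005,0,-0.02],[0.005,0,-0.02],[0.005,0,-0.02],[0.005,0,-0.02]], "delta_rot": [[0,-0.01,0],[0,-0.022,0],[0,-0.035,0],[0,-0.048,0],[0,-0.06,0],[0,-0.072,0],[0,-0.084,0],[0,-0.084,0]]}}

```text
time: 16.68
tool_pos: [610.8, -262.7, 61.8]
tcp_rot: [-3.139, 0.527, 1.574]
contact_force: [0.8, 0.3, -1.8]
grip_width: 15.6
finger_force: 30.0
```

Run:
```python
from h import *
o=get_obs();print(o['joint_positions'].round(3),o['contact_force'].round(1),o['moment'].round(2))
a=optics.capture("scene");b=optics.capture("side")
A=cv2.resize(a[200:320,240:380],None,fx=3,fy=3,interpolation=cv2.INTER_CUBIC);B=cv2.resize(b[180:300,320:460],None,fx=3,fy=3,interpolation=cv2.INTER_CUBIC)
cv2.imwrite("pics/p3.png",cv2.resize(np.hstack([A,B]),(800,343))[:,:,::-1])
```

```text
[-0.29   0.73   1.478 -0.669  0.89   0.127] [ 0.8  0.3 -1.8] [ 0.61 -0.12 -0.  ]
```

View pics/p3.png

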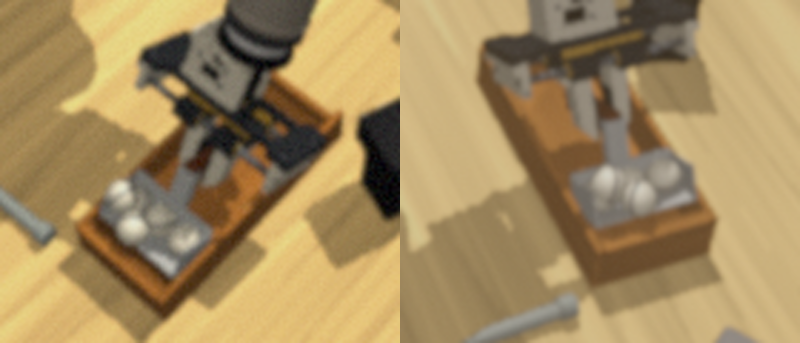

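All five pods have settled toward the back of the tilted pan. Next I lift and carry them over the bay.

```bash
cat >> h.py <<'E'
def tilt(yaw,phi): # phi>0: nose down (deg)
    return down(np.radians(yaw))*R.from_rotvec([0,np.radians(phi),0])
E
python3 - <<'E'
from h import *
r=tilt(90,-30.24)
cmd=[[611,-264,62.9],r.as_euler('xyz').tolist()]
U=tilt(90,-30)
plan([([611,-262,240],r,12),([530,235,240],U,26),([530,235,150],U,4)],cmd)
E
```

```text
6 [[-0.061,0.0,-0.107],[-0.121,0.0,-0.214],[-0.182,0.0,-0.321],[-0.243,0.0,-0.428],[-0.303,0.0,-0.535],[-0.364,0.0,-0.642]] [[0.0,0.0,0.0],[0.0,0.0,0.0],[0.0,0.0,0.0],[0.0,0.0,0.0],[0.0,0.0,0.0],[0.0,0.0,0.0]]
6 [[-0.061,0.0,-0.107],[-0.122,0.0,-0.214],[-0.182,0.0,-0.32],[-0.243,0.0,-0.427],[-0.304,0.0,-0.534],[-0.365,0.0,-0.641]] [[0.0,0.0,0.0],[0.0,0.0,0.0],[0.0,0.0,0.0],[0.0,0.0,0.0],[0.0,0.0,0.0],[0.0,0.0,0.0]]
7 [[0.128,-0.024,-0.075],[0.256,-0.048,-0.149],[0.384,-0.072,-0.224],[0.511,-0.097,-0.298],[0.639,-0.121,-0.373],[0.767,-0.145,-0.447],[0.895,-0.169,-0.522]] [[0.0,0.0,0.0],[0.0,0.0001,0.0],[0.0,0.0001,0.0],[0.0,0.0001,0.0],[0.0,0.0001,0.0],[0.0,0.0002,0.0],[0.0,0.0002,0.0]]
7 [[0.128,-0.024,-0.074],[0.256,-0.048,-0.149],[0.384,-0.072,-0.223],[0.511,-0.097,-0.297],[0.639,-0.121,-0.371],[0.767,-0.145,-0.446],[0.895,-0.169,-0.52]] [[0.0,0.0,0.0],[0.0,0.0,0.0],[0.0,0.0,0.0],[0.0,0.0001,0.0],[0.0,0.0001,0.0],[0.0,0.0001,0.0],[0.0,0.0001,0.0]]
7 [[0.128,-0.024,-0.074],[0.256,-0.048,-0.149],[0.384,-0.072,-0.223],[0.511,-0.096,-0.297],[0.639,-0.12,-0.371],[0.767,-0.144,-0.446],[0.895,-0.168,-0.52]] [[0.0,0.0,0.0],[0.0,0.0001,0.0],[0.0,0.0001,0.0],[0.0,0.0001,0.0],[0.0,0.0001,0.0],[0.0,0.0002,0.0],[0.0,0.0002,0.0]]
7 [[0.128,-0.024,-0.074],[0.256,-0.048,-0.148],[0.384,-0.072,-0.222],[0.512,-0.097,-0.297],[0.64,-0.121,-0.371],[0.768,-0.145,-0.445],[0.896,-0.169,-0.519]] [[-0.0,0.0,0.0],[-0.0,0.0001,0.0],[-0.0,0.0001,0.0],[-0.0,0.0001,0.0],[-0.0,0.0001,0.0],[-0.0,0.0002,0.0],[-0.0,0.0002,0.0]]
4 [[0.094,-0.0,0.162],[0.188,-0.0,0.325],[0.281,-0.0,0.488],[0.375,-0.0,0.65]] [[0.0,-0.0,0.0],[0.0,-0.0,0.0],[0.0,-0.0,0.0],[0.0,-0.0,0.0]]
end [530. 235. 150.] [3.1416 0.5234 1.5708]
```

Call:
{"name": "send_rows", "arguments": {"offset": [[-0.061,0,-0.107],[-0.121,0,-0.214],[-0.182,0,-0.321],[-0.243,0,-0.428],[-0.303,0,-0.535],[-0.364,0,-0.642]], "delta_rot": [[0,0,0],[0,0,0],[0,0,0],[0,0,0],[0,0,0],[0,0,0]]}}

```text
time: 17.52
tool_pos: [611.1, -262.9, 152.6]
tcp_rot: [3.141, 0.528, 1.571]
contact_force: [0.7, -0.0, -2.4]
grip_width: 15.8
finger_force: 30.0
```

Call:
{"name": "send_rows", "arguments": {"offset": [[-0.061,0,-0.107],[-0.122,0,-0.214],[-0.182,0,-0.32],[-0.243,0,-0.427],[-0.304,0,-0.534],[-0.365,0,-0.641],[-0.365,0,-0.641]], "delta_rot": [[0,0,0],[0,0,0],[0,0,0],[0,0,0],[0,0,0],[0,0,0],[0,0,0]]}}

```text
time: 18.4
tool_pos: [611.7, -262.2, 241.8]
tcp_rot: [3.138, 0.529, 1.569]
contact_force: [-0.4, 0.8, -1.9]
grip_width: 15.7
finger_force: 30.0
```

Call:
{"name": "send_rows", "arguments": {"offset": [[0.06,-0.01,-0.035],[0.18,-0.033,-0.105],[0.3,-0.056,-0.175],[0.42,-0.08,-0.245],[0.54,-0.102,-0.315],[0.66,-0.125,-0.385],[0.78,-0.147,-0.455],[0.895,-0.169,-0.522]], "delta_rot": [[0,0,0],[0,0.0001,0],[0,0.0001,0],[0,0.0001,0],[0,0.0001,0],[0,0.0002,0],[0,0.0002,0],[0,0.0002,0]]}}

```text
time: 19.4
tool_pos: [590.6, -136.6, 240.1]
tcp_rot: [3.141, 0.527, 1.571]
contact_force: [-0.2, 0.0, -1.2]
grip_width: 15.5
finger_force: 30.0
```

Call:
{"name": "send_rows", "arguments": {"offset": [[0.128,-0.024,-0.074],[0.256,-0.048,-0.149],[0.384,-0.072,-0.223],[0.511,-0.097,-0.297],[0.639,-0.121,-0.371],[0.767,-0.145,-0.446],[0.895,-0.169,-0.52]], "delta_rot": [[0,0,0],[0,0,0],[0,0,0],[0,0.0001,0],[0,0.0001,0],[0,0.0001,0],[0,0.0001,0]]}}

```text
time: 20.27
tool_pos: [570.3, -12.3, 240.0]
tcp_rot: [3.141, 0.526, 1.571]
contact_force: [-0.3, -0.0, -1.8]
grip_width: 16.3
finger_force: 30.0
```

Call:
{"name": "send_rows", "arguments": {"offset": [[0.128,-0.024,-0.074],[0.256,-0.048,-0.149],[0.384,-0.072,-0.223],[0.511,-0.096,-0.297],[0.639,-0.12,-0.371],[0.767,-0.144,-0.446],[0.895,-0.168,-0.52]], "delta_rot": [[0,0,0],[0,0.0001,0],[0,0.0001,0],[0,0.0001,0],[0,0.0001,0],[0,0.0002,0],[0,0.0002,0]]}}

```text
time: 21.15
tool_pos: [550.1, 111.9, 240.0]
tcp_rot: [3.141, 0.525, 1.571]
contact_force: [0.6, 0.1, -2.8]
grip_width: 15.8
finger_force: 30.0
```

Call:
{"name": "send_rows", "arguments": {"offset": [[0.128,-0.024,-0.074],[0.256,-0.048,-0.148],[0.384,-0.072,-0.222],[0.512,-0.097,-0.297],[0.64,-0.121,-0.371],[0.768,-0.145,-0.445],[0.85,-0.16,-0.492],[0.896,-0.169,-0.519]], "delta_rot": [[0,0,0],[0,0.0001,0],[0,0.0001,0],[0,0.0001,0],[0,0.0001,0],[0,0.0002,0],[0,0.0002,0],[0,0.0002,0]]}}

```text
time: 22.15
tool_pos: [529.9, 235.7, 239.9]
tcp_rot: [-3.142, 0.524, 1.571]
contact_force: [0.4, -0.1, -1.7]
grip_width: 15.5
finger_force: 30.0
```

Run:
```python
from h import *
o=get_obs();print(o['time'],o['joint_positions'].round(3),o['tool_pos'].round(1),o['contact_force'].round(1))
a=optics.capture("scene");b=optics.capture("side");w=optics.capture("wrist")
for c in("scene","side"): print(c,[(np.round(d["uv"]).tolist(),round(d["confidence"],2)) for d in finder.pinpoint("pod1",c)])
A=cv2.resize(a[70:320,240:540],(400,333));B=cv2.resize(b[60:310,200:500],(400,333));
cv2.imwrite("pics/p4.png",np.vstack([np.hstack([A,B]),np.hstack([cv2.resize(w,(427,267)),np.zeros((267,373,3),np.uint8)])])[:,:,::-1])
```

```text
22.15 [ 0.524  0.618  1.151 -0.449  1.646  0.552] [529.9 235.7 239.9] [ 0.4 -0.1 -1.7]
scene [([376.0, 110.0], 0.63), ([389.0, 123.0], 0.53), ([379.0, 121.0], 0.49), ([394.0, 128.0], 0.41)]
side [([314.0, 94.0], 0.6), ([299.0, 92.0], 0.52), ([300.0, 86.0], 0.5), ([322.0, 86.0], 0.47)]
```

View pics/p4.png

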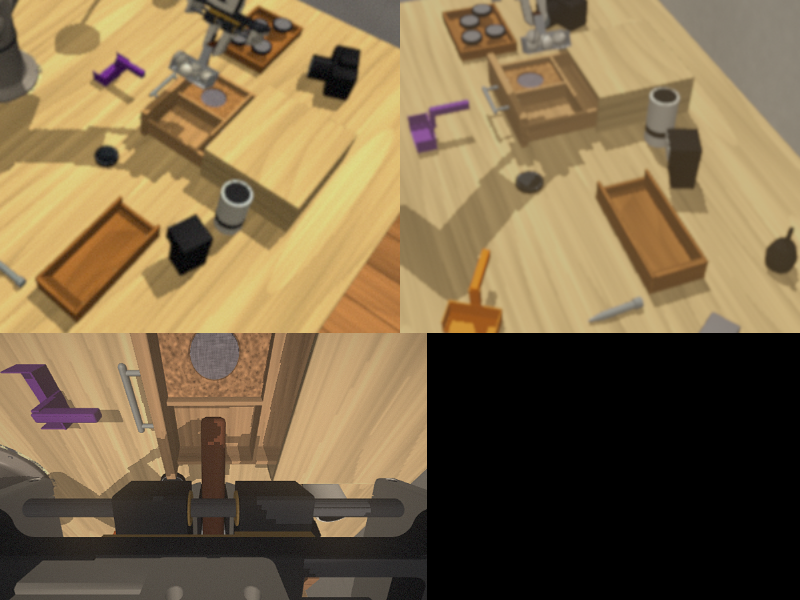

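The tray is empty and the pods are all in the scoop above the drawer. The wrist inset shows the recess at (214,353) and the divider at row 402 of the composite. I'll measure the drawer from the wrist picture.

Run:
```python
from h import *
k=optics.get_calibration("wrist");print(np.round(k["world_from_camera"],3).tolist())
for n,z in(("recess",44),("bay",20),("drawer_front",53),("filter",0)):
    for d in finder.pinpoint(n,"wrist")[:3]: print(n,np.round(d["uv"],1).tolist(),round(d["confidence"],2),onz("wrist",d["uv"],z,k).round(1).tolist())
s=640/427
for n,a,z in [("div mid L",(167,403),66),("div mid R",(267,403),66),("wall R inner top",(259,405),66),("wallR far",(275,340),66),("panel inner L",(174,480),98),("panel outer top far",(135,340),98),("cork L top",(168,365),50)]:
    print(n,onz("wrist",(a[0]*s,(a[1]-333)*s),z,k).round(1))
for c in("scene","side"):
  for n,z in(("recess",44),("bay",20),("drawer_front",53)):
    for d in finder.pinpoint(n,c)[:1]: print(c,n,np.round(d["uv"],1).tolist(),round(d["confidence"],2),onz(c,d["uv"],z).round(1).tolist())
```

```text
[[1.0, -0.001, 0.0, 531.154], [-0.0, -0.716, -0.698, 370.818], [0.0, 0.698, -0.716, 344.926], [0.0, 0.0, 0.0, 1.0]]
recess [321.7, 33.1] 0.66 [533.5, 288.1, 44.0]
bay [323.8, 134.4] 0.78 [537.0, 165.1, 20.0]
drawer_front [234.5, 99.7] 0.96 [443.1, 227.8, 53.0]
filter [262.5, 219.6] 0.72 [431.8, -20.1, 0.0]
filter [325.3, 132.0] 0.36 [539.3, 156.2, 0.0]
div mid L [461.8 228.6  66. ]
div mid R [612.7 228.5  66. ]
wall R inner top [601.1 225.3  66. ]
wallR far [606.8 310.8  66. ]
panel inner L [457.7  89.6  98. ]
panel outer top far [447.1 317.8  98. ]
cork L top [468.5 277.3  50. ]
scene recess [400.7, 143.6] 0.58 [533.5, 291.7, 44.0]
scene bay [375.0, 166.2] 0.66 [517.7, 167.0, 20.0]
scene drawer_front [368.3, 139.8] 0.87 [440.2, 223.8, 53.0]
side recess [296.7, 117.6] 0.86 [536.0, 310.7, 44.0]
side drawer_front [278.4, 132.7] 0.67 [449.3, 239.5, 53.0]
```

Run:
```python
from h import *
T=lambda f:tilt(90,f)
cmd=[[530,235,240],T(-30).as_euler('xyz').tolist()]
plan([([532,235,150],T(-30),5),([532,230,107],T(0),7),([532,217,110],T(10),4),([532,204,119],T(20),6),([532,190,127],T(30),6),([532,175,133],T(40),6)],cmd)
```

```text
5 [[0.075,0.003,0.13],[0.15,0.007,0.26],[0.225,0.01,0.39],[0.3,0.014,0.52],[0.375,0.017,0.65]] [[0.0,0.0,0.0],[0.0,0.0,0.0],[0.0,0.0,0.0],[0.0,0.0,0.0],[0.0,0.0,0.0]]
7 [[0.02,-0.0,0.047],[0.041,-0.0,0.095],[0.061,-0.0,0.142],[0.082,-0.0,0.189],[0.102,-0.0,0.236],[0.123,-0.0,0.284],[0.143,-0.0,0.331]] [[0.0,0.0119,0.0],[0.0,0.0238,0.0],[0.0,0.0357,0.0],[0.0,0.0476,0.0],[0.0,0.0595,0.0],[0.0,0.0714,0.0],[0.0,0.0833,0.0]]
4 [[-0.027,-0.0,-0.006],[-0.054,-0.0,-0.012],[-0.081,-0.0,-0.019],[-0.108,-0.0,-0.025]] [[0.0,0.007,0.0],[0.0,0.0139,0.0],[0.0,0.0208,0.0],[0.0,0.0278,0.0]]
6 [[-0.016,-0.0,-0.016],[-0.031,-0.0,-0.031],[-0.047,-0.0,-0.047],[-0.063,-0.0,-0.062],[-0.078,-0.0,-0.078],[-0.094,-0.0,-0.093]] [[0.0,0.0046,0.0],[0.0,0.0093,0.0],[0.0,0.0139,0.0],[0.0,0.0185,0.0],[0.0,0.0232,0.0],[0.0,0.0278,0.0]]
6 [[-0.014,-0.0,-0.017],[-0.029,-0.0,-0.034],[-0.044,-0.0,-0.051],[-0.058,-0.0,-0.068],[-0.072,-0.0,-0.085],[-0.087,-0.0,-0.102]] [[-0.0,0.0046,0.0],[-0.0,0.0093,0.0],[-0.0,0.0139,0.0],[-0.0,0.0185,0.0],[-0.0,0.0232,0.0],[-0.0,0.0278,0.0]]
6 [[-0.014,-0.0,-0.018],[-0.028,-0.0,-0.035],[-0.042,-0.0,-0.053],[-0.055,-0.0,-0.071],[-0.069,-0.0,-0.088],[-0.083,-0.0,-0.106]] [[-0.0,0.0046,0.0],[-0.0,0.0092,0.0],[-0.0,0.0138,0.0],[-0.0,0.0185,0.0],[-0.0,0.0231,0.0],[-0.0,0.0277,0.0]]
end [532. 175. 133.] [ 3.1416 -0.6979  1.5708]
```

Call:
{"name": "send_rows", "arguments": {"offset": [[0.075,0.003,0.13],[0.15,0.007,0.26],[0.225,0.01,0.39],[0.3,0.014,0.52],[0.375,0.017,0.65]], "delta_rot": [[0,0,0],[0,0,0],[0,0,0],[0,0,0],[0,0,0]]}}

```text
time: 23.52
tool_pos: [532.0, 234.9, 148.5]
tcp_rot: [-3.141, 0.524, 1.571]
contact_force: [-0.2, -0.1, -2.4]
grip_width: 15.7
finger_force: 30.0
```

Call:
{"name": "send_rows", "arguments": {"offset": [[0.02,0,0.047],[0.041,0,0.095],[0.061,0,0.142],[0.082,0,0.189],[0.102,0,0.236],[0.123,0,0.284],[0.143,0,0.331],[0.143,0,0.331]], "delta_rot": [[0,0.0119,0],[0,0.0238,0],[0,0.0357,0],[0,0.0476,0],[0,0.0595,0],[0,0.0714,0],[0,0.0833,0],[0,0.0833,0]]}}

```text
time: 24.52
tool_pos: [531.8, 228.5, 106.3]
tcp_rot: [-3.14, 0.002, 1.569]
contact_force: [0.3, 0.2, -1.2]
grip_width: 15.6
finger_force: 30.0
```

Call:
{"name": "send_rows", "arguments": {"offset": [[-0.027,0,-0.006],[-0.054,0,-0.012],[-0.081,0,-0.019],[-0.108,0,-0.025]], "delta_rot": [[0,0.007,0],[0,0.0139,0],[0,0.0208,0],[0,0.0278,0]]}}

```text
time: 25.02
tool_pos: [532.0, 217.3, 110.1]
tcp_rot: [-3.141, -0.174, 1.572]
contact_force: [0.5, 0.3, -2.3]
grip_width: 15.5
finger_force: 30.0
```

Call:
{"name": "send_rows", "arguments": {"offset": [[-0.016,0,-0.016],[-0.031,0,-0.031],[-0.047,0,-0.047],[-0.063,0,-0.062],[-0.078,0,-0.078],[-0.094,0,-0.093]], "delta_rot": [[0,0.0046,0],[0,0.0093,0],[0,0.0139,0],[0,0.0185,0],[0,0.0232,0],[0,0.0278,0]]}}

```text
time: 25.78
tool_pos: [531.9, 204.3, 119.0]
tcp_rot: [-3.141, -0.348, 1.572]
contact_force: [-0.1, 0.4, -1.8]
grip_width: 15.6
finger_force: 30.0
```

Call:
{"name": "send_rows", "arguments": {"offset": [[-0.014,0,-0.017],[-0.029,0,-0.034],[-0.044,0,-0.051],[-0.058,0,-0.068],[-0.072,0,-0.085],[-0.087,0,-0.102]], "delta_rot": [[0,0.0046,0],[0,0.0093,0],[0,0.0139,0],[0,0.0185,0],[0,0.0232,0],[0,0.0278,0]]}}

```text
time: 26.52
tool_pos: [532.0, 189.9, 127.0]
tcp_rot: [-3.141, -0.525, 1.571]
contact_force: [0.6, 0.7, -1.6]
grip_width: 15.5
finger_force: 30.0
```

Call:
{"name": "send_rows", "arguments": {"offset": [[-0.014,0,-0.018],[-0.028,0,-0.035],[-0.042,0,-0.053],[-0.055,0,-0.071],[-0.069,0,-0.088],[-0.083,0,-0.106],[-0.083,0,-0.106]], "delta_rot": [[0,0.0046,0],[0,0.0092,0],[0,0.0138,0],[0,0.0185,0],[0,0.0231,0],[0,0.0277,0],[0,0.0277,0]]}}

```text
time: 27.4
tool_pos: [532.1, 174.4, 132.7]
tcp_rot: [-3.141, -0.699, 1.569]
contact_force: [0.7, -0.8, -1.9]
grip_width: 15.6
finger_force: 30.0
```

Run:
```python
from h import *
o=get_obs();print(o['time'],o['joint_positions'].round(3),o['tool_pos'].round(1),o['contact_force'].round(1))
a=optics.capture("scene");b=optics.capture("side")
for c in("scene","side"): print(c,[(np.round(d["uv"]).tolist(),round(d["confidence"],2)) for d in finder.pinpoint("pod1",c)])
A=cv2.resize(a[80:220,300:460],(400,350),interpolation=cv2.INTER_CUBIC);B=cv2.resize(b[60:200,230:390],(400,350),interpolation=cv2.INTER_CUBIC);
cv2.imwrite("pics/p5.png",np.hstack([A,B])[:,:,::-1])
```

```text
27.4 [-0.2    0.551  1.712  0.754  1.17  -0.609] [532.1 174.4 132.7] [ 0.7 -0.8 -1.9]
scene [([370.0, 161.0], 0.59), ([376.0, 165.0], 0.54), ([378.0, 178.0], 0.46), ([373.0, 174.0], 0.45), ([365.0, 164.0], 0.36)]
side [([308.0, 144.0], 0.61), ([317.0, 144.0], 0.56)]
```

View pics/p5.png

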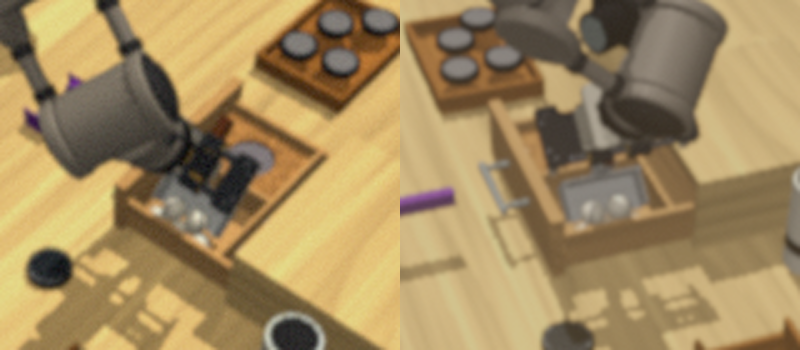

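Five pods show in and at the pan's mouth over the bay. I'll back the scoop off upward so that the rear ones roll out.

Run:
```python
from h import *
T=lambda f:tilt(90,f)
plan([([532,203,145],T(42),8),([532,210,200],T(42),6)])
```

```text
8 [[0.03,-0.0,0.009],[0.061,-0.0,0.018],[0.091,-0.0,0.027],[0.122,-0.0,0.036],[0.152,-0.0,0.046],[0.182,-0.0,0.055],[0.213,-0.0,0.064],[0.243,-0.0,0.073]] [[-0.0,0.0007,-0.0],[-0.0,0.0014,-0.0],[-0.0,0.0021,-0.0],[-0.0,0.0028,-0.0],[-0.0,0.0035,-0.0],[-0.0,0.0042,-0.0],[-0.0,0.0049,-0.0],[-0.0,0.0056,-0.0]]
6 [[0.058,-0.0,-0.05],[0.117,-0.0,-0.1],[0.175,-0.0,-0.15],[0.233,-0.0,-0.201],[0.292,-0.0,-0.251],[0.35,-0.0,-0.301]] [[-0.0,0.0,-0.0],[-0.0,0.0,-0.0],[-0.0,0.0,-0.0],[-0.0,0.0,-0.0],[-0.0,0.0,-0.0],[-0.0,0.0,-0.0]]
end [532.  210.  199.9] [ 3.1416 -0.733   1.5708]
```

Call:
{"name": "send_rows", "arguments": {"offset": [[0.03,0,0.009],[0.061,0,0.018],[0.091,0,0.027],[0.122,0,0.036],[0.152,0,0.046],[0.182,0,0.055],[0.213,0,0.064],[0.243,0,0.073]], "delta_rot": [[0,0.0007,0],[0,0.0014,0],[0,0.0021,0],[0,0.0028,0],[0,0.0035,0],[0,0.0042,0],[0,0.0049,0],[0,0.0056,0]]}}

```text
time: 28.6
tool_pos: [532.1, 203.1, 145.1]
tcp_rot: [3.142, -0.733, 1.571]
contact_force: [0.5, -0.1, -1.4]
grip_width: 15.9
finger_force: 30.0
```

Call:
{"name": "send_rows", "arguments": {"offset": [[0.029,0,-0.025],[0.058,0,-0.05],[0.117,0,-0.1],[0.175,0,-0.15],[0.233,0,-0.201],[0.292,0,-0.251],[0.35,0,-0.301],[0.35,0,-0.301]], "delta_rot": [[0,0,0],[0,0,0],[0,0,0],[0,0,0],[0,0,0],[0,0,0],[0,0,0],[0,0,0]]}}

```text
time: 29.6
tool_pos: [532.3, 210.0, 200.8]
tcp_rot: [3.139, -0.733, 1.573]
contact_force: [0.1, -0.7, -1.4]
grip_width: 15.8
finger_force: 30.0
```

Run:
```python
from h import *
o=get_obs();print(o['time'],o['tool_pos'].round(1),o['contact_force'].round(1))
a=optics.capture("scene");b=optics.capture("side")
for c in("scene","side"): print(c,[(np.round(d["uv"]).tolist(),round(d["confidence"],2),onz(c,d["uv"],36).round()[:2].tolist()) for d in finder.pinpoint("pod1",c)], [(np.round(d["uv"]).tolist(),onz(c,d["uv"],0).round()[:2].tolist()) for d in finder.pinpoint("filter",c)])
A=cv2.resize(a[80:220,300:460],(400,350),interpolation=cv2.INTER_CUBIC);B=cv2.resize(b[60:200,230:390],(400,350),interpolation=cv2.INTER_CUBIC);
cv2.imwrite("pics/p6.png",np.hstack([A,B])[:,:,::-1])
```

```text
29.6 [532.3 210.  200.8] [ 0.1 -0.7 -1.4]
scene [([375.0, 159.0], 0.57, [504.0, 181.0]), ([363.0, 164.0], 0.49, [486.0, 137.0]), ([372.0, 170.0], 0.46, [528.0, 136.0]), ([387.0, 163.0], 0.42, [546.0, 193.0]), ([379.0, 178.0], 0.38, [567.0, 124.0])] [([320.0, 190.0], [431.0, -27.0])]
side [([395.0, 165.0], 0.5, [750.0, -11.0]), ([302.0, 141.0], 0.49, [516.0, 195.0]), ([313.0, 139.0], 0.42, [554.0, 194.0])] [([297.0, 198.0], [428.0, -18.0])]
```

View pics/p6.png

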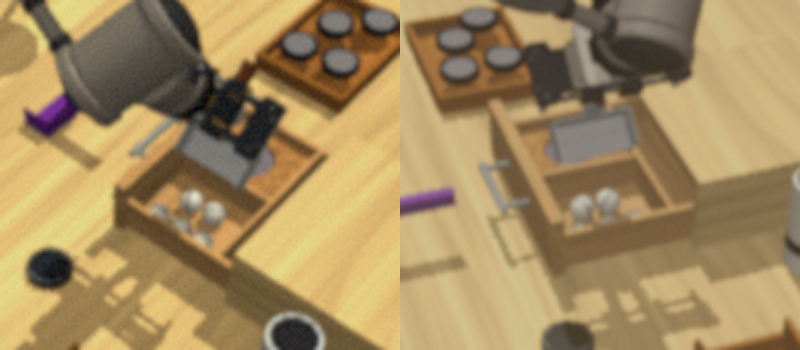

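All five pods now lie in the bay at crop pixels (191,199), (213,212), (160,213), (183,226) and (204,241), and the pan is empty. The filter has moved to about (430,-20). Next I return the scoop to the tray.

Run:
```python
from h import *
d=tilt(90,0)
plan([([545,130,230],d,5),([611,-195,215],d,12),([611,-195,112],d,4),([611,-195,63],d,6)])
```

```text
5 [[-0.066,0.022,-0.126],[-0.131,0.043,-0.253],[-0.197,0.065,-0.379],[-0.262,0.086,-0.506],[-0.328,0.108,-0.632]] [[0.0,-0.0233,0.0],[0.0,-0.0467,0.0],[0.0,-0.07,0.0],[0.0,-0.0934,0.0],[0.0,-0.1167,0.0]]
4 [[-0.226,0.046,0.01],[-0.452,0.092,0.021],[-0.677,0.137,0.032],[-0.903,0.183,0.042]] [[0.0,0.0,0.0],[0.0,0.0,0.0],[0.0,0.0,0.0],[0.0,0.0,0.0]]
4 [[-0.226,0.046,0.01],[-0.452,0.092,0.021],[-0.677,0.138,0.032],[-0.903,0.184,0.042]] [[0.0,0.0,0.0],[0.0,0.0,0.0],[0.0,0.0,0.0],[0.0,0.0,0.0]]
4 [[-0.226,0.046,0.01],[-0.451,0.092,0.02],[-0.676,0.137,0.031],[-0.902,0.183,0.041]] [[0.0,0.0,0.0],[0.0,0.0,0.0],[0.0,0.0,0.0],[0.0,0.0,0.0]]
4 [[-0.0,0.0,0.215],[-0.0,0.0,0.43],[-0.0,0.0,0.644],[-0.0,0.0,0.859]] [[0.0,0.0,0.0],[0.0,0.0,0.0],[0.0,0.0,0.0],[0.0,0.0,0.0]]
6 [[-0.0,0.0,0.068],[-0.0,0.0,0.136],[-0.0,0.0,0.204],[-0.0,0.0,0.272],[-0.0,0.0,0.34],[-0.0,0.0,0.408]] [[0.0,0.0,0.0],[0.0,0.0,0.0],[0.0,0.0,0.0],[0.0,0.0,0.0],[0.0,0.0,0.0],[0.0,0.0,0.0]]
end [ 611. -195.   63.] [3.1416e+00 2.0000e-04 1.5708e+00]
```

Call:
{"name": "send_rows", "arguments": {"offset": [[-0.066,0.022,-0.126],[-0.131,0.043,-0.253],[-0.197,0.065,-0.379],[-0.262,0.086,-0.506],[-0.328,0.108,-0.632]], "delta_rot": [[0,-0.0233,0],[0,-0.0467,0],[0,-0.07,0],[0,-0.0934,0],[0,-0.1167,0]]}}

```text
time: 30.52
tool_pos: [545.1, 129.5, 230.5]
tcp_rot: [3.141, 0.004, 1.57]
contact_force: [-0.7, 0.1, -2.2]
grip_width: 16.2
finger_force: 30.0
```

Call:
{"name": "send_rows", "arguments": {"offset": [[-0.226,0.046,0.01],[-0.452,0.092,0.021],[-0.677,0.137,0.032],[-0.903,0.183,0.042]], "delta_rot": [[0,0,0],[0,0,0],[0,0,0],[0,0,0]]}}

```text
time: 31.02
tool_pos: [566.8, 21.0, 224.5]
tcp_rot: [-3.14, -0.001, 1.571]
contact_force: [0.8, -0.9, -2.4]
grip_width: 15.9
finger_force: 30.0
```

Call:
{"name": "send_rows", "arguments": {"offset": [[-0.226,0.046,0.01],[-0.452,0.092,0.021],[-0.677,0.138,0.032],[-0.903,0.184,0.042]], "delta_rot": [[0,0,0],[0,0,0],[0,0,0],[0,0,0]]}}

```text
time: 31.52
tool_pos: [588.9, -87.4, 219.4]
tcp_rot: [-3.141, -0.001, 1.571]
contact_force: [-0.3, -0.1, -2.3]
grip_width: 15.8
finger_force: 30.0
```

Call:
{"name": "send_rows", "arguments": {"offset": [[-0.226,0.046,0.01],[-0.451,0.092,0.02],[-0.676,0.137,0.031],[-0.902,0.183,0.041]], "delta_rot": [[0,0,0],[0,0,0],[0,0,0],[0,0,0]]}}

```text
time: 32.02
tool_pos: [610.9, -195.6, 214.4]
tcp_rot: [-3.141, -0.001, 1.571]
contact_force: [0.4, -0.5, -1.8]
grip_width: 15.7
finger_force: 30.0
```

Call:
{"name": "send_rows", "arguments": {"offset": [[0,0,0.215],[0,0,0.43],[0,0,0.644],[0,0,0.859],[0,0,0.859],[0,0,0.859]], "delta_rot": [[0,0,0],[0,0,0],[0,0,0],[0,0,0],[0,0,0],[0,0,0]]}}

```text
time: 32.78
tool_pos: [611.5, -195.2, 112.8]
tcp_rot: [3.141, 0.0, 1.571]
contact_force: [0.9, -1.1, -1.3]
grip_width: 15.9
finger_force: 30.0
```

Call:
{"name": "send_rows", "arguments": {"offset": [[0,0,0.04],[0,0,0.08],[0,0,0.12]], "delta_rot": [[0,0,0],[0,0,0],[0,0,0]]}}

```text
time: 33.15
tool_pos: [611.1, -195.0, 97.5]
tcp_rot: [3.141, 0.0, 1.571]
contact_force: [-0.6, -0.2, -2.4]
grip_width: 16.2
finger_force: 30.0
```

Call:
{"name": "send_rows", "arguments": {"offset": [[0,0,0.06],[0,0,0.12],[0,0,0.18],[0,0,0.24],[0,0,0.28],[0,0,0.3],[0,0,0.307],[0,0,0.307]], "delta_rot": [[0,0,0],[0,0,0],[0,0,0],[0,0,0],[0,0,0],[0,0,0],[0,0,0],[0,0,0]]}}

```text
time: 34.15
tool_pos: [611.2, -194.9, 61.4]
tcp_rot: [3.141, 0.0, 1.571]
contact_force: [-1.9, 2.5, 4.8]
grip_width: 15.8
finger_force: 30.0
```

Call:
{"name": "send_rows", "arguments": {"offset": [[0,0,0],[0,0,0],[0,0,0],[0,0,0],[0,0,0],[0,0,0],[0,0,0],[0,0,0]], "delta_rot": [[0,0,0],[0,0,0],[0,0,0],[0,0,0],[0,0,0],[0,0,0],[0,0,0],[0,0,0]], "grip": 1}}

```text
time: 35.15
tool_pos: [611.0, -195.0, 60.7]
tcp_rot: [-3.142, 0.0, 1.571]
contact_force: [0.2, 0.0, 0.1]
grip_width: 89.7
finger_force: 0.0
```

Run:
```python
from h import *
d=tilt(90,0)
cmd=[[611,-195,60.8],d.as_euler('xyz').tolist()]
plan([([611,-195,175],d,4),([440,-60,260],d,5)],cmd)
```

```text
4 [[0.0,0.0,-0.238],[0.0,0.0,-0.476],[0.0,0.0,-0.714],[0.0,0.0,-0.952]] [[0.0,0.0,0.0],[0.0,0.0,0.0],[0.0,0.0,0.0],[0.0,0.0,0.0]]
3 [[0.187,-0.238,-0.118],[0.375,-0.475,-0.236],[0.562,-0.713,-0.354]] [[0.0,0.0,0.0],[0.0,0.0,0.0],[0.0,0.0,0.0]]
3 [[0.188,-0.237,-0.118],[0.375,-0.475,-0.236],[0.563,-0.712,-0.354]] [[0.0,0.0,0.0],[0.0,0.0,0.0],[0.0,0.0,0.0]]
end [440. -60. 260.] [3.1416 0.     1.5708]
```

Call:
{"name": "send_rows", "arguments": {"offset": [[0,0,-0.1],[0,0,-0.238],[0,0,-0.476],[0,0,-0.714],[0,0,-0.952]], "delta_rot": [[0,0,0],[0,0,0],[0,0,0],[0,0,0],[0,0,0]]}}

```text
time: 35.78
tool_pos: [611.3, -195.1, 177.5]
tcp_rot: [3.14, 0.001, 1.571]
contact_force: [0.0, 0.5, 0.3]
grip_width: 91.8
finger_force: 0.0
```

Call:
{"name": "send_rows", "arguments": {"offset": [[0.187,-0.238,-0.118],[0.375,-0.475,-0.236],[0.562,-0.713,-0.354]], "delta_rot": [[0,0,0],[0,0,0],[0,0,0]]}}

```text
time: 36.15
tool_pos: [524.7, -127.0, 219.4]
tcp_rot: [3.14, 0.001, 1.571]
contact_force: [-0.7, 0.6, 0.1]
grip_width: 91.7
finger_force: 0.0
```

Call:
{"name": "send_rows", "arguments": {"offset": [[0.188,-0.237,-0.118],[0.375,-0.475,-0.236],[0.563,-0.712,-0.354],[0.563,-0.712,-0.354],[0.563,-0.712,-0.354],[0.563,-0.712,-0.354]], "delta_rot": [[0,0,0],[0,0,0],[0,0,0],[0,0,0],[0,0,0],[0,0,0]]}}

```text
time: 36.9
tool_pos: [440.5, -60.5, 259.7]
tcp_rot: [-3.141, 0.0, 1.57]
contact_force: [-0.0, 0.3, -0.1]
grip_width: 92.0
finger_force: 0.0
```

```bash
cat >> h.py <<'E'
def filt():
    k=optics.get_calibration("wrist");a=optics.capture("wrist");out=[]
    for d in finder.silhouettes("filter","wrist")[:3]:
        m=d["region"].astype(np.uint8);c=max(cv2.findContours(m,cv2.RETR_EXTERNAL,cv2.CHAIN_APPROX_NONE)[0],key=len)
        P=np.array([onz("wrist",(q[0][0]+.5,q[0][1]+.5),10,k)[:2] for q in c]).astype(np.float32)
        print(round(d["confidence"],2),np.round(d["box"]),cv2.minEnclosingCircle(P),P.min(0),P.max(0))
    return a
E
python3 - <<'E'
from h import *
o=get_obs();print(o['time'],o['tool_pos'].round(1))
a=filt();cv2.imwrite("pics/w7.png",cv2.resize(a,(800,500))[:,:,::-1])
for n,z in(("filter",0),("scoop",8),("tray",0)):
  for d in finder.pinpoint(n,"wrist")[:3]: print(n,np.round(d["uv"],1).tolist(),round(d["confidence"],2),onz("wrist",d["uv"],z).round(1).tolist())
E
```

```text
36.9 [440.5 -60.5 259.7]
0.62 [288. 119. 331. 164.] ((428.4826965332031, -18.64264678955078), 32.37823486328125) [398.4732   -48.922688] [459.64865   12.287653]
filter [311.0, 137.5] 0.82 [429.8, -15.4, 0.0]
scoop [429.4, 291.1] 0.57 [611.8, -248.6, 8.0]
```

View pics/w7.png

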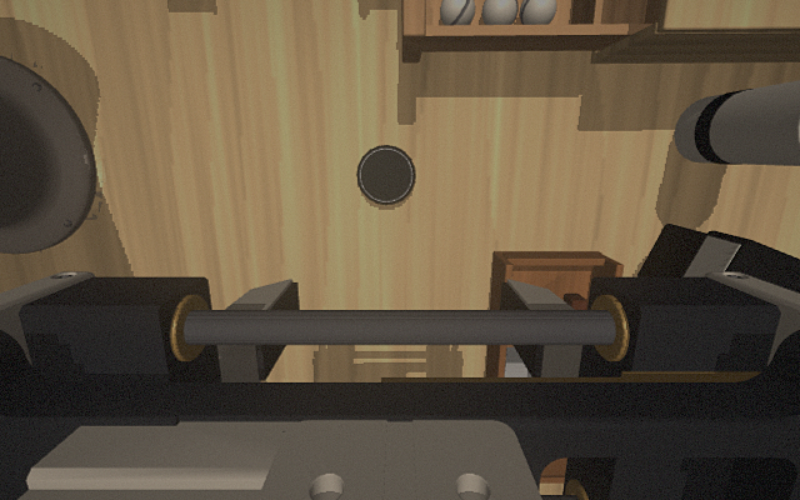

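The filter lies at (386,176) in the 800x500 view. The silhouette fit gives (428.5,-18.6) with a 32.4 mm radius, which matches its 64 mm size, so I'll pick it.

Run:
```python
from h import *
d=tilt(90,0)
plan([([428,-18.5,110],d,4),([428,-18.5,8],d,7)])
```

```text
2 [[0.086,-0.025,0.312],[0.173,-0.05,0.625]] [[0.0,0.0,0.0],[0.0,0.0,0.0]]
2 [[0.086,-0.025,0.312],[0.173,-0.05,0.625]] [[0.0,0.0,0.0],[0.0,0.0,0.0]]
7 [[-0.0,-0.0,0.121],[-0.0,-0.0,0.243],[-0.0,-0.0,0.364],[-0.0,-0.0,0.486],[-0.0,-0.0,0.607],[-0.0,-0.0,0.729],[-0.0,-0.0,0.85]] [[0.0,0.0,0.0],[0.0,0.0,0.0],[0.0,0.0,0.0],[0.0,0.0,0.0],[0.0,0.0,0.0],[0.0,0.0,0.0],[0.0,0.0,0.0]]
end [428.  -18.5   8. ] [3.1416 0.     1.5708]
```

Call:
{"name": "send_rows", "arguments": {"offset": [[0.086,-0.025,0.312],[0.173,-0.05,0.625]], "delta_rot": [[0,0,0],[0,0,0]]}}

```text
time: 37.4
tool_pos: [434.3, -39.3, 184.1]
tcp_rot: [3.14, 0.0, 1.57]
contact_force: [0.6, 0.5, 0.0]
grip_width: 91.8
finger_force: 0.0
```

Call:
{"name": "send_rows", "arguments": {"offset": [[0.086,-0.025,0.312],[0.173,-0.05,0.625],[0.173,-0.05,0.625],[0.173,-0.05,0.625]], "delta_rot": [[0,0,0],[0,0,0],[0,0,0],[0,0,0]]}}

```text
time: 37.9
tool_pos: [429.1, -19.0, 111.0]
tcp_rot: [3.14, 0.001, 1.571]
contact_force: [0.2, -0.5, 0.9]
grip_width: 91.8
finger_force: 0.0
```

Run:
```python
from h import *
o=get_obs();print(o['time'],o['tool_pos'].round(1));filt()
```

```text
37.9 [429.1 -19.  111. ]
0.97 [280. 161. 351. 230.] ((427.0408935546875, -18.540822982788086), 33.03835678100586) [396.1604   -50.904037] [459.5845    14.201142]
```

Call:
{"name": "send_rows", "arguments": {"offset": [[0,0,0.121],[0,0,0.243],[0,0,0.364],[0,0,0.486],[0,0,0.607],[0,0,0.729],[0,0,0.85],[0,0,0.85]], "delta_rot": [[0,0,0],[0,0,0],[0,0,0],[0,0,0],[0,0,0],[0,0,0],[0,0,0],[0,0,0]]}}

```text
time: 39.0
tool_pos: [428.5, -18.9, 8.2]
tcp_rot: [3.141, 0.0, 1.57]
contact_force: [0.3, -0.1, -0.4]
grip_width: 91.8
finger_force: 0.0
```

Call:
{"name": "send_rows", "arguments": {"offset": [[0,0,0],[0,0,0],[0,0,0],[0,0,0],[0,0,0],[0,0,0],[0,0,0],[0,0,0]], "delta_rot": [[0,0,0],[0,0,0],[0,0,0],[0,0,0],[0,0,0],[0,0,0],[0,0,0],[0,0,0]], "grip": 0}}

```text
time: 40.0
tool_pos: [428.2, -18.6, 8.2]
tcp_rot: [3.141, 0.0, 1.571]
contact_force: [-1.2, -0.4, 6.0]
grip_width: 62.1
finger_force: 30.0
```

The grip closed to 62.1 mm with 6 N upward, so it probably caught the rim's bevelled top edge. I'll open and regrip a little lower.

Call:
{"name": "send_rows", "arguments": {"offset": [[0,0,0],[0,0,0],[0,0,0],[0,0,0.013],[0,0,0.027],[0,0,0.027]], "delta_rot": [[0,0,0],[0,0,0],[0,0,0],[0,0,0],[0,0,0],[0,0,0]], "grip": 0.9}}

```text
time: 40.75
tool_pos: [427.9, -18.5, 4.5]
tcp_rot: [-3.141, 0.0, 1.571]
contact_force: [0.1, 0.0, 0.4]
grip_width: 82.6
finger_force: 0.0
```

Call:
{"name": "send_rows", "arguments": {"offset": [[0,0,0],[0,0,0],[0,0,0],[0,0,0],[0,0,0],[0,0,0],[0,0,0]], "delta_rot": [[0,0,0],[0,0,0],[0,0,0],[0,0,0],[0,0,0],[0,0,0],[0,0,0]], "grip": 0}}

```text
time: 41.62
tool_pos: [428.1, -18.5, 4.7]
tcp_rot: [3.141, 0.0, 1.571]
contact_force: [0.7, 0.3, 1.0]
grip_width: 62.6
finger_force: 30.0
```

Run:
```python
from h import *
d=tilt(90,0)
cmd=[[428,-18.5,4.8],d.as_euler('xyz').tolist()]
plan([([428,-18.5,120],d,6),([545,246,305],d,8)],cmd)
```

```text
6 [[0.0,0.0,-0.16],[0.0,0.0,-0.32],[0.0,0.0,-0.48],[0.0,0.0,-0.64],[0.0,0.0,-0.8],[0.0,0.0,-0.96]] [[0.0,0.0,0.0],[0.0,0.0,0.0],[0.0,0.0,0.0],[0.0,0.0,0.0],[0.0,0.0,0.0],[0.0,0.0,0.0]]
3 [[0.245,0.108,-0.171],[0.49,0.217,-0.343],[0.735,0.325,-0.514]] [[0.0,0.0,0.0],[0.0,0.0,0.0],[0.0,0.0,0.0]]
3 [[0.245,0.108,-0.171],[0.489,0.217,-0.343],[0.734,0.325,-0.514]] [[0.0,0.0,0.0],[0.0,0.0,0.0],[0.0,0.0,0.0]]
3 [[0.245,0.108,-0.171],[0.49,0.217,-0.343],[0.735,0.325,-0.514]] [[0.0,0.0,0.0],[0.0,0.0,0.0],[0.0,0.0,0.0]]
end [545. 246. 305.] [3.1416 0.     1.5708]
```

Call:
{"name": "send_rows", "arguments": {"offset": [[0,0,-0.1],[0,0,-0.25],[0,0,-0.4],[0,0,-0.6],[0,0,-0.8],[0,0,-0.96]], "delta_rot": [[0,0,0],[0,0,0],[0,0,0],[0,0,0],[0,0,0],[0,0,0]]}}

```text
time: 42.38
tool_pos: [428.1, -18.5, 121.5]
tcp_rot: [3.141, 0.0, 1.571]
contact_force: [0.6, 0.3, -0.6]
grip_width: 62.6
finger_force: 30.0
```

Call:
{"name": "send_rows", "arguments": {"offset": [[0.184,0.081,-0.129],[0.367,0.162,-0.257],[0.551,0.244,-0.386],[0.735,0.325,-0.514]], "delta_rot": [[0,0,0],[0,0,0],[0,0,0],[0,0,0]]}}

```text
time: 42.88
tool_pos: [466.9, 70.4, 182.8]
tcp_rot: [3.141, 0.0, 1.571]
contact_force: [0.3, 0.1, -1.0]
grip_width: 63.1
finger_force: 30.0
```

Call:
{"name": "send_rows", "arguments": {"offset": [[0.184,0.081,-0.129],[0.367,0.162,-0.257],[0.551,0.244,-0.386],[0.734,0.325,-0.514]], "delta_rot": [[0,0,0],[0,0,0],[0,0,0],[0,0,0]]}}

```text
time: 43.38
tool_pos: [505.8, 158.5, 244.4]
tcp_rot: [3.142, 0.0, 1.571]
contact_force: [0.9, 0.3, -0.3]
grip_width: 62.8
finger_force: 30.0
```

Call:
{"name": "send_rows", "arguments": {"offset": [[0.184,0.081,-0.129],[0.367,0.162,-0.257],[0.551,0.244,-0.386],[0.735,0.325,-0.514],[0.735,0.325,-0.514],[0.735,0.325,-0.514],[0.735,0.325,-0.514]], "delta_rot": [[0,0,0],[0,0,0],[0,0,0],[0,0,0],[0,0,0],[0,0,0],[0,0,0]]}}

```text
time: 44.25
tool_pos: [544.4, 245.1, 304.5]
tcp_rot: [-3.14, 0.001, 1.57]
contact_force: [0.2, -0.7, -0.7]
grip_width: 62.9
finger_force: 30.0
```

Run:
```python
from h import *
o=get_obs();print(o['time'],o['tool_pos'].round(1),o['tcp_rot'].round(3))
k=optics.get_calibration("wrist");a=optics.capture("wrist")
for d in finder.pinpoint("recess","wrist")[:2]: print(np.round(d["uv"],1),d["confidence"],onz("wrist",d["uv"],44,k).round(1))
cv2.imwrite("w8raw.png",a[:,:,::-1]);cv2.imwrite("pics/w8.png",cv2.resize(a,(800,500))[:,:,::-1])
```

```text
44.25 [544.4 245.1 304.5] [-3.14e+00  1.00e-03  1.57e+00]
[311.  138.2] 0.58 [533.9 288.9  44. ]
```

View pics/w8.png

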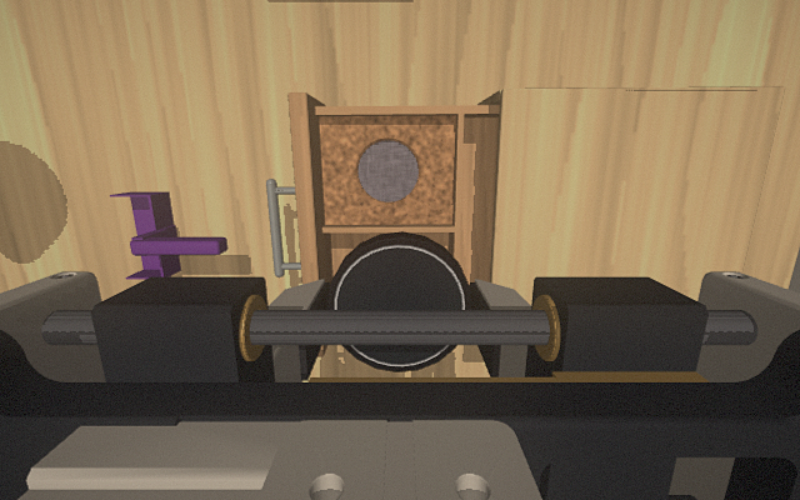

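The filter is held flat and centred, with its rim circle about (400,300) in the 800x500 view. The recess is the grey disc at (389,171). I'll fit both circles.

Run:
```python
from h import *
from scipy.optimize import least_squares
k=optics.get_calibration("wrist")
im=cv2.imread("w8raw.png");hsv=cv2.cvtColor(cv2.GaussianBlur(im,(5,5),0),cv2.COLOR_BGR2HSV)
roi=np.zeros(im.shape[:2],np.uint8);roi[100:178,260:362]=1
m=((hsv[...,1]<75)&(roi>0)).astype(np.uint8);m=cv2.morphologyEx(cv2.morphologyEx(m,cv2.MORPH_OPEN,np.ones((5,5))),cv2.MORPH_CLOSE,np.ones((5,5)))
c=max(cv2.findContours(m,cv2.RETR_EXTERNAL,cv2.CHAIN_APPROX_NONE)[0],key=cv2.contourArea)
print(cv2.contourArea(c),cv2.fitEllipse(c))
def circ(P):
    f=lambda q:np.hypot(P[:,0]-q[0],P[:,1]-q[1])-q[2]
    return least_squares(f,[*P.mean(0),32],loss='soft_l1').x
for z in (44,50): print(z,circ(np.array([onz("wrist",q[0]+.5,z,k)[:2] for q in c])))
d=finder.silhouettes("filter","wrist")
for e in d[:3]:
    print(e["box"],e["confidence"])
# held filter: upper arc of black against bg
g=cv2.cvtColor(im,cv2.COLOR_BGR2GRAY)
pts=[]
for u in range(275,368,3):
    col=g[175:215,u].astype(int)
    j=np.where(col<55)[0]
    if len(j): pts.append((u+.5,175+j[0]))
print(pts[::4])
o=get_obs()
print("held",circ(np.array([onz("wrist",p,o['tool_pos'][2]-4.7+11,k)[:2] for p in pts])),o['tool_pos'])
```

```text
1770.5 ((310.17010498046875, 136.4424285888672), (47.11631393432617, 47.87800216674805), 164.7257080078125)
44 [533.7903428  290.23270439  32.59921523]
50 [533.96283581 290.53747431  32.13320566]
[(275.5, np.int64(207)), (287.5, np.int64(195)), (299.5, np.int64(190)), (311.5, np.int64(187)), (323.5, np.int64(186)), (335.5, np.int64(188)), (347.5, np.int64(193)), (359.5, np.int64(202))]
held [546.03092148 248.91456747  29.85738788] [544.78497878 245.40934156 304.73015411]
```

Run:
```python
from h import *
d=tilt(90,0)
plan([([533,290,130],d,6),([533,290,58],d,8),([533,290,52],d,4)])
```

```text
3 [[0.061,-0.017,0.243],[0.122,-0.033,0.486],[0.183,-0.05,0.729]] [[0.0,0.0,0.0],[0.0,0.0,0.0],[0.0,0.0,0.0]]
3 [[0.061,-0.017,0.243],[0.123,-0.033,0.487],[0.184,-0.05,0.73]] [[0.0,0.0,0.0],[0.0,0.0,0.0],[0.0,0.0,0.0]]
8 [[-0.0,-0.0,0.075],[-0.0,-0.0,0.15],[-0.0,-0.0,0.225],[-0.0,-0.0,0.3],[-0.0,-0.0,0.375],[-0.0,-0.0,0.45],[-0.0,-0.0,0.525],[-0.0,-0.0,0.6]] [[0.0,0.0,0.0],[0.0,0.0,0.0],[0.0,0.0,0.0],[0.0,0.0,0.0],[0.0,0.0,0.0],[0.0,0.0,0.0],[0.0,0.0,0.0],[0.0,0.0,0.0]]
4 [[-0.0,-0.0,0.012],[-0.0,-0.0,0.025],[-0.0,-0.0,0.038],[-0.0,-0.0,0.05]] [[0.0,0.0,0.0],[0.0,0.0,0.0],[0.0,0.0,0.0],[0.0,0.0,0.0]]
end [533. 290.  52.] [3.1416 0.     1.5708]
```

Call:
{"name": "send_rows", "arguments": {"offset": [[0.061,-0.017,0.243],[0.122,-0.033,0.486],[0.183,-0.05,0.729]], "delta_rot": [[0,0,0],[0,0,0],[0,0,0]]}}

```text
time: 44.78
tool_pos: [538.8, 267.8, 216.5]
tcp_rot: [3.142, 0.0, 1.57]
contact_force: [-0.3, -0.5, -1.5]
grip_width: 62.6
finger_force: 30.0
```

Call:
{"name": "send_rows", "arguments": {"offset": [[0.061,-0.017,0.243],[0.123,-0.033,0.487],[0.184,-0.05,0.73],[0.184,-0.05,0.73],[0.184,-0.05,0.73]], "delta_rot": [[0,0,0],[0,0,0],[0,0,0],[0,0,0],[0,0,0]]}}

```text
time: 45.4
tool_pos: [533.7, 289.9, 131.0]
tcp_rot: [3.14, -0.0, 1.571]
contact_force: [-0.8, -0.3, -1.1]
grip_width: 62.7
finger_force: 30.0
```

Call:
{"name": "send_rows", "arguments": {"offset": [[0,0,0.1],[0,0,0.2],[0,0,0.3],[0,0,0.4],[0,0,0.475],[0,0,0.55],[0,0,0.6],[0,0,0.6]], "delta_rot": [[0,0,0],[0,0,0],[0,0,0],[0,0,0],[0,0,0],[0,0,0],[0,0,0],[0,0,0]]}}

```text
time: 46.4
tool_pos: [532.8, 290.0, 57.3]
tcp_rot: [-3.141, 0.0, 1.571]
contact_force: [-0.3, 0.2, -1.6]
grip_width: 63.1
finger_force: 30.0
```

Call:
{"name": "send_rows", "arguments": {"offset": [[0,0,0.012],[0,0,0.025],[0,0,0.038],[0,0,0.05],[0,0,0.05]], "delta_rot": [[0,0,0],[0,0,0],[0,0,0],[0,0,0],[0,0,0]]}}

```text
time: 47.02
tool_pos: [532.9, 290.0, 51.7]
tcp_rot: [-3.141, 0.0, 1.571]
contact_force: [0.2, -0.3, -0.5]
grip_width: 62.8
finger_force: 30.0
```

No contact at filter height 47 mm, so the filter has entered the recess. I'll release, rise and look.

Call:
{"name": "send_rows", "arguments": {"offset": [[0,0,0],[0,0,0],[0,0,0],[0,0,0],[0,0,0],[0,0,0],[0,0,-0.05],[0,0,-0.15]], "delta_rot": [[0,0,0],[0,0,0],[0,0,0],[0,0,0],[0,0,0],[0,0,0],[0,0,0],[0,0,0]], "grip": 0.8}}

```text
time: 48.02
tool_pos: [532.8, 289.9, 70.1]
tcp_rot: [-3.141, 0.0, 1.571]
contact_force: [0.0, -0.7, 0.5]
grip_width: 73.6
finger_force: 0.0
```

Call:
{"name": "send_rows", "arguments": {"offset": [[0,0,-0.25],[0,0,-0.6],[0,0,-1]], "delta_rot": [[0,0,0],[0,0,0],[0,0,0]]}}

```text
time: 48.4
tool_pos: [532.7, 289.9, 191.6]
tcp_rot: [-3.141, 0.0, 1.571]
contact_force: [0.8, 1.0, -0.4]
grip_width: 73.1
finger_force: 0.0
```

Call:
{"name": "send_rows", "arguments": {"offset": [[-0.12,0.03,-0.35],[-0.23,0.06,-0.7],[-0.37,0.1,-0.95],[-0.37,0.1,-0.95],[-0.37,0.1,-0.95]], "delta_rot": [[0,0,0],[0,0,0],[0,0,0],[0,0,0],[0,0,0]]}}

```text
time: 49.02
tool_pos: [544.4, 245.8, 303.2]
tcp_rot: [-3.141, 0.0, 1.571]
contact_force: [-0.4, 0.3, -0.0]
grip_width: 73.5
finger_force: 0.0
```

Run:
```python
from h import *
o=get_obs();print(o['time'],o['tool_pos'].round(1),o['tcp_rot'].round(3))
k=optics.get_calibration("wrist");a=optics.capture("wrist")
for n,z in(("filter",44),("drawer_front",53),("pod1",36)):
  for d in finder.pinpoint(n,"wrist")[:6]: print(n,np.round(d["uv"],1),round(d["confidence"],2),onz("wrist",d["uv"],z,k).round(1))
cv2.imwrite("pics/w9.png",cv2.resize(a,(800,500))[:,:,::-1])
```

```text
49.025 [544.4 245.8 303.2] [-3.141  0.     1.571]
drawer_front [314.9 216.1] 0.73 [539.  179.7  53. ]
drawer_front [247.4 181.5] 0.62 [444.5 230.6  53. ]
pod1 [296.7 210.6] 0.8 [511.5 182.8  36. ]
pod1 [336.1 245.5] 0.58 [571.3 126.6  36. ]
pod1 [310.5 244.8] 0.52 [531.8 127.7  36. ]
pod1 [284.9 242.2] 0.52 [492.4 132.   36. ]
```

View pics/w9.png

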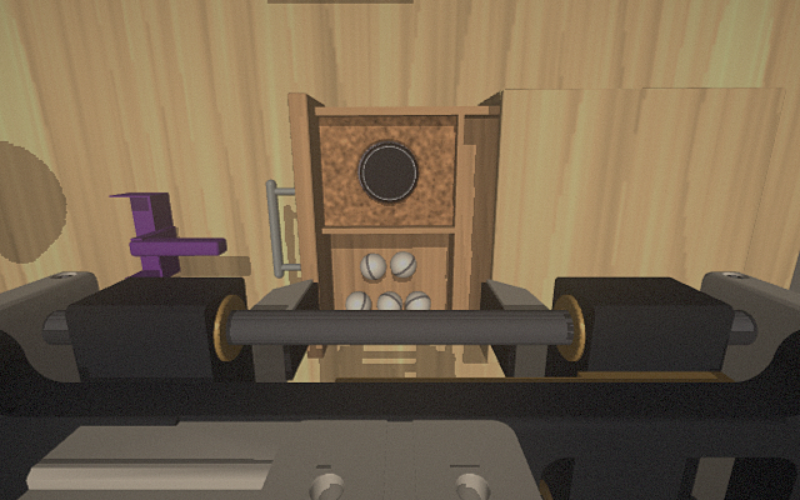

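The filter sits concentric in the cork recess at (389,172), and all five pods are in the bay at (373,266), (403,265), (358,302), (390,302) and (418,302). I'll tap the filter gently with shut fingers to be sure it is seated, then close the drawer from the bare panel end.

Run:
```python
from h import *
d=tilt(90,0)
k=optics.get_calibration("wrist")
print(proj("wrist",[533.5,290,44],k),proj("wrist",[533.5,290,56],k), [onz("wrist",(u/1.25,v/1.25),0,k).round() for u,v in((225,247),(160,275))])
cmd=[[544.9,245.6,303.8],d.as_euler('xyz').tolist()]
plan([([533,290,190],d,3),([533,290,75],d,4)],cmd)
```

```text
[310.93220669 138.11595179] [310.6728725  138.60214358] [array([321., 194.,   0.]), array([232., 156.,   0.])]
3 [[0.123,-0.033,0.316],[0.247,-0.066,0.632],[0.37,-0.099,0.948]] [[0.0,0.0,0.0],[0.0,0.0,0.0],[0.0,0.0,0.0]]
4 [[-0.0,-0.0,0.24],[-0.0,-0.0,0.48],[-0.0,-0.0,0.719],[-0.0,-0.0,0.959]] [[0.0,0.0,0.0],[0.0,0.0,0.0],[0.0,0.0,0.0],[0.0,0.0,0.0]]
end [533. 290.  75.] [3.1416 0.     1.5708]
```

Call:
{"name": "send_rows", "arguments": {"offset": [[0.123,-0.033,0.316],[0.247,-0.066,0.632],[0.37,-0.099,0.948]], "delta_rot": [[0,0,0],[0,0,0],[0,0,0]], "grip": 0}}

```text
time: 49.6
tool_pos: [532.5, 290.6, 188.2]
tcp_rot: [-3.141, 0.0, 1.571]
contact_force: [1.0, 0.5, 0.3]
grip_width: 48.2
finger_force: 0.0
```

Call:
{"name": "send_rows", "arguments": {"offset": [[0,0,0.24],[0,0,0.48],[0,0,0.719],[0,0,0.959],[0,0,0.959],[0,0,0.959]], "delta_rot": [[0,0,0],[0,0,0],[0,0,0],[0,0,0],[0,0,0],[0,0,0]]}}

```text
time: 50.35
tool_pos: [533.5, 290.4, 75.7]
tcp_rot: [3.141, -0.0, 1.571]
contact_force: [-0.6, 0.5, 0.2]
grip_width: 0.6
finger_force: 0.0
```

Call:
{"name": "send_rows", "arguments": {"offset": [[0,0,0.05],[0,0,0.1],[0,0,0.125],[0,0,0.142],[0,0,0.142]], "delta_rot": [[0,0,0],[0,0,0],[0,0,0],[0,0,0],[0,0,0]]}}

```text
time: 50.98
tool_pos: [533.1, 290.0, 57.8]
tcp_rot: [-3.141, 0.0, 1.571]
contact_force: [-0.1, 0.6, -0.0]
grip_width: 0.2
finger_force: 0.0
```

Call:
{"name": "send_rows", "arguments": {"offset": [[0,0,0.008],[0,0,0.014],[0,0,0.018],[0,0,0.018]], "delta_rot": [[0,0,0],[0,0,0],[0,0,0],[0,0,0]]}}

```text
time: 51.48
tool_pos: [533.2, 290.0, 56.3]
tcp_rot: [3.141, -0.0, 1.571]
contact_force: [-1.3, -0.8, 5.7]
grip_width: 0.7
finger_force: 2.5
```

Run:
```python
from h import *
d=tilt(90,0)
cmd=[[533,290,55.8],d.as_euler('xyz').tolist()]
plan([([533,290,170],d,4),([375,128,180],d,4),([375,128,60],d,5),([415,128,60],d,4)],cmd)
```

```text
4 [[0.0,0.0,-0.238],[0.0,0.0,-0.476],[0.0,0.0,-0.714],[0.0,0.0,-0.952]] [[0.0,0.0,0.0],[0.0,0.0,0.0],[0.0,0.0,0.0],[0.0,0.0,0.0]]
2 [[-0.338,-0.329,-0.02],[-0.675,-0.658,-0.041]] [[0.0,0.0,0.0],[0.0,0.0,0.0]]
2 [[-0.338,-0.33,-0.021],[-0.675,-0.659,-0.042]] [[0.0,0.0,0.0],[0.0,0.0,0.0]]
3 [[0.0,0.0,0.167],[0.0,0.0,0.333],[0.0,0.0,0.5]] [[0.0,0.0,0.0],[0.0,0.0,0.0],[0.0,0.0,0.0]]
3 [[0.0,0.0,0.167],[0.0,0.0,0.333],[0.0,0.0,0.5]] [[0.0,0.0,0.0],[0.0,0.0,0.0],[0.0,0.0,0.0]]
4 [[0.0,0.084,-0.0],[0.0,0.167,-0.0],[0.0,0.25,-0.0],[0.0,0.334,-0.0]] [[0.0,0.0,0.0],[0.0,0.0,0.0],[0.0,0.0,0.0],[0.0,0.0,0.0]]
end [415. 128.  60.] [3.1416 0.     1.5708]
```

Contact came at z = 56.3, which is exactly the seated filter's top (44 + 12 mm). Now the drawer.

Call:
{"name": "send_rows", "arguments": {"offset": [[0,0,-0.238],[0,0,-0.476],[0,0,-0.714],[0,0,-0.952]], "delta_rot": [[0,0,0],[0,0,0],[0,0,0],[0,0,0]]}}

```text
time: 51.98
tool_pos: [533.0, 290.0, 170.6]
tcp_rot: [-3.141, 0.0, 1.571]
contact_force: [-0.4, 0.6, 0.6]
grip_width: 0.6
finger_force: 0.0
```

Call:
{"name": "send_rows", "arguments": {"offset": [[-0.225,-0.22,-0.014],[-0.45,-0.44,-0.028],[-0.675,-0.658,-0.041]], "delta_rot": [[0,0,0],[0,0,0],[0,0,0]]}}

```text
time: 52.35
tool_pos: [453.2, 208.3, 174.8]
tcp_rot: [3.142, 0.0, 1.571]
contact_force: [0.1, -1.5, -0.2]
grip_width: 0.7
finger_force: 0.0
```

Call:
{"name": "send_rows", "arguments": {"offset": [[-0.225,-0.22,-0.014],[-0.45,-0.44,-0.028],[-0.675,-0.659,-0.042],[-0.675,-0.659,-0.042],[-0.675,-0.659,-0.042]], "delta_rot": [[0,0,0],[0,0,0],[0,0,0],[0,0,0],[0,0,0]]}}

```text
time: 52.98
tool_pos: [375.9, 128.3, 180.2]
tcp_rot: [3.14, -0.0, 1.571]
contact_force: [-0.3, 0.2, 0.2]
grip_width: 0.3
finger_force: 0.0
```

Call:
{"name": "send_rows", "arguments": {"offset": [[0,0,0.2],[0,0,0.4],[0,0,0.6],[0,0,0.8],[0,0,1],[0,0,1]], "delta_rot": [[0,0,0],[0,0,0],[0,0,0],[0,0,0],[0,0,0],[0,0,0]]}}

```text
time: 53.72
tool_pos: [374.6, 128.4, 58.6]
tcp_rot: [-3.138, 0.0, 1.572]
contact_force: [-0.3, 0.0, 0.3]
grip_width: 0.5
finger_force: 0.0
```

Call:
{"name": "send_rows", "arguments": {"offset": [[0,0.084,0],[0,0.167,0],[0,0.25,0],[0,0.334,0]], "delta_rot": [[0,0,0],[0,0,0],[0,0,0],[0,0,0]]}}

```text
time: 54.22
tool_pos: [416.3, 128.0, 60.3]
tcp_rot: [3.141, -0.0, 1.571]
contact_force: [0.5, -0.2, -0.4]
grip_width: 0.3
finger_force: 0.0
```

Call:
{"name": "send_rows", "arguments": {"offset": [[0,0.06,0],[0,0.14,0],[0,0.22,0],[0,0.3,0],[0,0.38,0],[0,0.46,0],[0,0.54,0],[0,0.62,0]], "delta_rot": [[0,0,0],[0,0,0],[0,0,0],[0,0,0],[0,0,0],[0,0,0],[0,0,0],[0,0,0]]}}

```text
time: 55.22
tool_pos: [490.1, 128.0, 59.9]
tcp_rot: [-3.141, 0.0, 1.571]
contact_force: [-2.1, 1.0, 1.4]
grip_width: 0.8
finger_force: 1.0
```

Call:
{"name": "send_rows", "arguments": {"offset": [[0,0.08,0],[0,0.16,0],[0,0.24,0],[0,0.32,0],[0,0.4,0],[0,0.48,0],[0,0.55,0],[0,0.62,0]], "delta_rot": [[0,0,0],[0,0,0],[0,0,0],[0,0,0],[0,0,0],[0,0,0],[0,0,0],[0,0,0]]}}

```text
time: 56.22
tool_pos: [564.5, 128.0, 60.0]
tcp_rot: [3.142, 0.0, 1.571]
contact_force: [-1.3, 2.2, 0.3]
grip_width: 0.4
finger_force: 1.0
```

Run:
```python
from h import *
b=optics.capture("side");a=optics.capture("scene")
for c in("scene","side"):
  for d in finder.pinpoint("drawer_front",c)[:1]: print(c,np.round(d["uv"],1),round(d["confidence"],2),onz(c,d["uv"],53).round(1))
A=cv2.resize(a[60:240,290:530],(400,300));B=cv2.resize(b[50:230,220:460],(400,300))
cv2.imwrite("pics/q1.png",np.hstack([A,B])[:,:,::-1])
```

```text
scene [403.7 159.9] 0.6 [588.9 229.9  53. ]
side [318.1 124.8] 0.72 [587. 238.  53.]
```

Call:
{"name": "send_rows", "arguments": {"offset": [[0,0.03,0],[0,0.06,0],[0,0.09,0],[0,0.12,0]], "delta_rot": [[0,0,0],[0,0,0],[0,0,0],[0,0,0]]}}

```text
time: 56.92
tool_pos: [578.5, 128.0, 60.0]
tcp_rot: [-3.141, 0.0, 1.571]
contact_force: [-2.1, -0.6, 0.7]
grip_width: 0.3
finger_force: 0.9
```

Call:
{"name": "send_rows", "arguments": {"offset": [[0,0.015,0],[0,0.03,0],[0,0.045,0]], "delta_rot": [[0,0,0],[0,0,0],[0,0,0]]}}

```text
time: 57.3
tool_pos: [583.9, 128.0, 60.0]
tcp_rot: [3.142, 0.0, 1.571]
contact_force: [-1.5, -0.8, 0.7]
grip_width: 0.1
finger_force: 0.8
```

Call:
{"name": "send_rows", "arguments": {"offset": [[0,0.015,0],[0,0.03,0],[0,0.04,0]], "delta_rot": [[0,0,0],[0,0,0],[0,0,0]]}}

```text
time: 57.68
tool_pos: [588.7, 128.0, 60.0]
tcp_rot: [3.142, 0.0, 1.571]
contact_force: [-1.9, -0.3, 0.6]
grip_width: 0.4
finger_force: 0.8
```

Run:
```python
from h import *
b=optics.capture("side");a=optics.capture("scene")
A=cv2.resize(a[60:240,290:530],(400,300));B=cv2.resize(b[50:230,220:460],(400,300))
cv2.imwrite("pics/q1.png",np.hstack([A,B])[:,:,::-1])
```

```text
(no output)
```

View pics/q1.png

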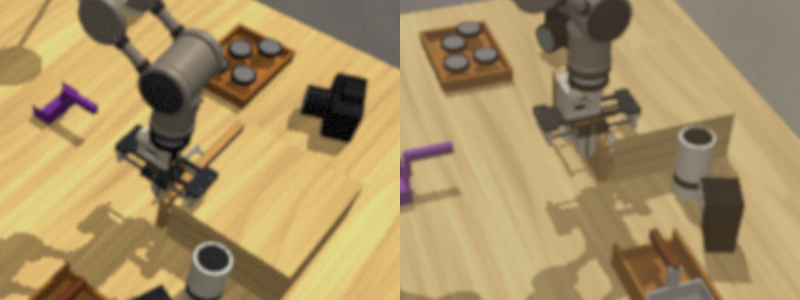

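The drawer is nearly closed, with a thin gap possibly left between panel and unit. I'll creep until the force rises.

Call:
{"name": "send_rows", "arguments": {"offset": [[0,0.012,0],[0,0.024,0],[0,0.036,0]], "delta_rot": [[0,0,0],[0,0,0],[0,0,0]]}}

```text
time: 58.15
tool_pos: [592.9, 128.1, 59.9]
tcp_rot: [-3.142, 0.0, 1.571]
contact_force: [-1.8, -0.3, 0.6]
grip_width: 0.3
finger_force: 0.8
```

Call:
{"name": "send_rows", "arguments": {"offset": [[0,0.012,0],[0,0.024,0],[0,0.036,0]], "delta_rot": [[0,0,0],[0,0,0],[0,0,0]]}}

```text
time: 58.52
tool_pos: [597.3, 128.1, 60.0]
tcp_rot: [3.142, 0.0, 1.571]
contact_force: [-1.2, 0.2, -0.3]
grip_width: 0.0
finger_force: 0.8
```

Call:
{"name": "send_rows", "arguments": {"offset": [[0,0.012,0],[0,0.024,0],[0,0.036,0]], "delta_rot": [[0,0,0],[0,0,0],[0,0,0]]}}

```text
time: 58.9
tool_pos: [600.2, 128.1, 59.9]
tcp_rot: [-3.138, 0.0, 1.571]
contact_force: [-10.8, 0.2, 7.4]
grip_width: 0.8
finger_force: 5.3
```

Call:
{"name": "send_rows", "arguments": {"offset": [[0,0.008,0],[0,0.016,0],[0,0.024,0]], "delta_rot": [[0,0,0],[0,0,0],[0,0,0]]}}

```text
time: 59.28
tool_pos: [600.1, 128.0, 60.0]
tcp_rot: [-3.132, 0.001, 1.571]
contact_force: [-19.9, -0.6, 14.1]
grip_width: 0.2
finger_force: 10.7
```

The stop is reached: the tool stays at x = 600.1 while the force climbs to 20 N. I'll back off, rise and do a last check.

Call:
{"name": "send_rows", "arguments": {"offset": [[0,-0.06,0],[0,-0.15,0],[0,-0.3,0],[0,-0.45,0]], "delta_rot": [[0,0,0],[0,0,0],[0,0,0],[0,0,0]]}}

```text
time: 59.78
tool_pos: [549.9, 127.9, 59.9]
tcp_rot: [3.141, 0.0, 1.571]
contact_force: [-0.0, -1.3, -0.1]
grip_width: 0.2
finger_force: 0.0
```

Call:
{"name": "send_rows", "arguments": {"offset": [[0,-0.2,-0.2],[0,-0.4,-0.5],[0,-0.5,-0.9],[0,-0.5,-1]], "delta_rot": [[0,0,0],[0,0,0],[0,0,0],[0,0,0]]}}

```text
time: 60.28
tool_pos: [491.1, 128.2, 183.1]
tcp_rot: [3.136, -0.001, 1.571]
contact_force: [0.2, 1.0, -0.4]
grip_width: 1.0
finger_force: 0.0
```

Call:
{"name": "send_rows", "arguments": {"offset": [[0,-0.3,-0.3],[0,-0.6,-0.6],[0,-0.6,-0.6],[0,-0.6,-0.6]], "delta_rot": [[0,0,0],[0,0,0],[0,0,0],[0,0,0]]}}

```text
time: 60.78
tool_pos: [418.7, 127.9, 251.1]
tcp_rot: [-3.141, 0.0, 1.571]
contact_force: [0.1, -0.2, -0.8]
grip_width: 0.5
finger_force: 0.0
```

Run:
```python
from h import *
b=optics.capture("side");a=optics.capture("scene")
for c in("scene","side"):
  for n,z in(("drawer_front",53),("scoop",8)):
    for d in finder.pinpoint(n,c)[:4]: print(c,n,np.round(d["uv"],1),round(d["confidence"],2),onz(c,d["uv"],z).round(1))
A=cv2.resize(a[60:330,240:540],(400,360));B=cv2.resize(b[50:320,210:510],(400,360))
cv2.imwrite("pics/q2.png",np.hstack([A,B])[:,:,::-1])
```

```text
scene drawer_front [409.7 165.1] 0.71 [617.5 224.4  53. ]
scene drawer_front [316.4 268. ] 0.22 [ 636.1 -263.4   53. ]
scene scoop [204.8 211.6] 0.91 [ 209.9 -342.     8. ]
scene scoop [324.1 124.1] 0.71 [239.  212.1   8. ]
scene scoop [315.5 270.2] 0.57 [ 623.6 -255.8    8. ]
side drawer_front [379.7 207.9] 0.38 [ 618.3 -179.4   53. ]
side scoop [385.5 235.9] 0.93 [ 610.4 -245.2    8. ]
side scoop [257.5 305. ] 0.71 [ 215.8 -344.3    8. ]
side scoop [217.4 166. ] 0.56 [232.8 193.9   8. ]
```

View pics/q2.png

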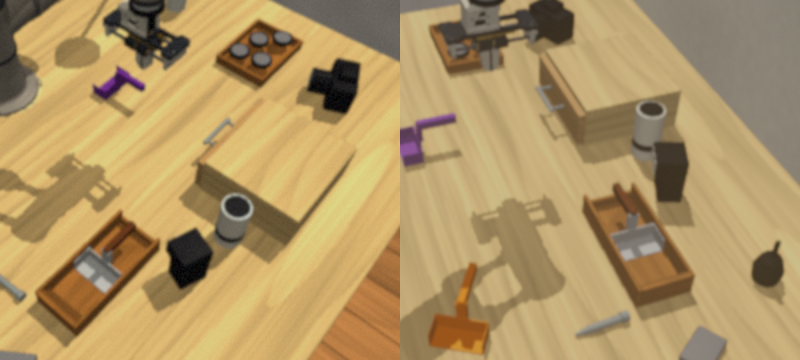

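The drawer is flush with the unit, the scoop lies upright in the empty tray at about (98,270), and the bystanders are unmoved. Handing in.

```bash
python3 -c "
from plant import ticket;print(ticket.close_job())"
```

```text
the job is handed in; nothing more can be done
None
```

I handed the job in at about 61 s: all five pods are in the right-hand bay, the filter is seated in its recess, the scoop is upright in the empty tray, the drawer is shut, and no bystander showed any movement; the hand-in returned no verdict.

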